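Clear the beaker and pop the sample-port hatch

TASK

The sprung hatch on top of the low white box folds out over the right side of the box, and a beaker is standing in its way. Push the beaker along the desk, without lifting or tipping it, until it stands wholly outside the area which the open hatch covers; then press down the hatch's free edge to trip its push latch, without forcing it, take the hand away upward and let the hatch spring fully open by itself. Do not push the hatch open and do not let it strike the beaker; leave it open and leave the other things where they are.

Things in the scene. Friction and masses are not known exactly. Their poses are not given: they have to be found in the camera images.
- port_box: a low white plastic box fixed to the desk, 110 mm along its x, 150 mm along its y, rim 54 mm high; origin at the centre of its underside, z up. Its -y side is its right side seen from the robot, give or take its yaw. The hatch covers y = -72 to +43 mm; y = +46 to +75 mm is a fixed flat panel with a small dark display
- hatch (a joint): hatch angle in rad: 0 closed and latched, negative pressed in, positive open; stops at -0.12 and 2.95 (folded out over the box's -y side, 11 degrees above level). The latch trips once pressed to about -0.055 (needs 3 to 4 N); when then let go it springs open, damped, in 2 to 4 s. If pressed less far it stays latched and may be pressed again
- hatch_press (a point): the press point: centre of four low ribs on top of the hatch's free edge, 104 mm from the hinge, 11 mm from the edge, 60 mm above the desk when closed; moves with the hatch. The latch trips 6 mm down here, the end stop is 12 mm down; the rising hatch pushes with about 1 N. z axis: normal of the hatch's outer face
- hatch_hinge (a point): middle of the hinge line, which runs along the box's x at its -y edge, 57 mm above the desk; axes as the box's
- hatch_mid (a point): the hatch's plate, white, 96 mm along the box's x, 115 mm along its y, 7 mm thick; this point is its centre. Fully open it covers the desk beside the box's -y side out to y = -185 mm, from x = -48 to +48 mm, in the box's frame
- beaker: an open clear beaker, 72 mm wide, 94 mm tall, about 0.15 kg, standing on the desk beside the box's -y side with a gap of about 42 to 55 mm between box and beaker; origin at the centre of its underside, z up
- tube: a capped sample tube, 30 mm wide and 97 mm tall, standing loose left of the box; origin at the centre of its underside
- cap_a: a loose screw cap, 32 mm wide and 14 mm high, lying left of the box; origin under its centre
- cap_b: a loose screw cap, 32 mm wide and 14 mm high, lying at the right; origin under its centre
- stick: a memory stick, 18 x 53 x 8 mm, lying left of the box; origin under its centre
- case: a black zip case, about 78 x 128 x 23 mm, lying at the left; origin under its centre

How it is judged (in metres and radians):
On the way, in this order (a step that is already met when the one before it is completed fails the run):
1. the beaker stands outside the area that the open hatch covers ((y of beaker in the frame of port_box below -0.22 m or x of beaker in the frame of port_box above 0.085 m or x of beaker in the frame of port_box below -0.085 m) and angle between beaker's own z axis and vertical below 0.1 rad and height (world z) of beaker between -0.01 and 0.008 m), for 0.2 s.
2. the hatch is pressed in (value of joint hatch below -0.035 rad), for 0.02 s.
At the end, for the whole second after the job is handed in: the hatch is fully open (joint above 2.75 rad) and at rest; the beaker stands upright (within 0.1 rad) on the desk at rest, outside the area of the open hatch: in the box's frame its centre is beyond y = -220 mm, or beyond 85 mm to either side in x (all of step 1 and value of joint hatch above 2.75 rad and linear speed of beaker below 0.02 m/s and velocity of joint hatch between -0.1 and 0.1 rad/s); the robot touches nothing.
It fails at once if the beaker is lifted, tipped, or dropped off the desk (height (world z) of beaker above 0.015 m or height (world z) of beaker below -0.02 m or angle between beaker's own z axis and vertical above 0.35 rad).
It fails at once if the hatch strikes the beaker (contact force between hatch and beaker above 0.2 N).
It fails at once if the hatch is forced (more than 40 N) (contact force between any of the fingers, the arm and hatch above 40 N).
It fails at once if the hatch is pushed open instead of springing open by itself (value of joint hatch above 1.2 rad and contact force between any of the fingers, the arm and hatch above 0.5 N).
It fails at once if another thing is moved by more than 25 mm (distance of any of tube, cap_a, cap_b, stick, case from where it was at the start of the episode above 0.025 m).
It also fails if it takes over 48 s, if anything falls off the work surface, if the arm or the gripper's body presses on something with over 40 N, if the wrist force passes 120 N, or if a joint passes its speed limit or range.

ROBOT

A 6-joint arm with a two-finger parallel gripper is mounted at the origin on a cart in front of the work surface, level with it; the furniture and walls round the work are solid. World frame = base frame: x ahead of the robot, y to its left, z up, the work surface at z = 0. Lengths are in m, angles in degrees, forces in N, time in s.
With the tool pointing down it reaches from about 0.225 to 0.725 m from the base axis. Payload 3.1 kg.
Tool frame: the origin (TCP) lies between the finger pads; the fingertips stand 19 mm ahead of it and the grasp point (between the pads) is the TCP (env.tip_reach is the distance from the TCP to the fingertips, in m); x points along the fingers, y is the direction in which the jaws open and shut, and the axes are right-handed (so a half turn about x gives the same grasp; the last joint's range is limited). The gripper opens to 85 mm and grips with 20 to 120 N. Pads are 22 mm wide; open, the fingers measure 114 mm over their backs; the gripper's body (76 mm by 85 mm) begins 54 mm behind the grasp point. The pads swing forward as they close: fully open they stand 13 mm farther back than shut.
Start: joints at [-74.817, 2.75, 5.684, 92.934, 0, 82.678], TCP at [0.201, -0.485, 0.25] pointing down, gripper open.
Joint ranges: [-166.93, 166.93], [-56.73, 111.36], [-69.38, 81.34], [-121.58, 131.49], [-85.45, 84.26], [-180, 180]. Speed limits (degrees/s): [159.86, 159.86, 180, 180, 180, 180].

INTERFACE

Orientations are given as [roll, pitch, yaw] about the fixed x, y, z axes, in that order (R = Rz(yaw) Ry(pitch) Rx(roll)).
In Python, from station import env gives the robot as it stands.
- The arm moves only by the tool arm_command, never from a script. Its arguments are lists of equal length, an entry for each row: "twist": the turn, a rotation vector about the tool's x, y, z in rad, a list of three; "travel": the shift along the tool's x, y, z in m, a list of three; "fingers": the finger opening in m, from 0 to 0.0854. A call has 1 to 5 rows; each row shifts and turns the pose as measured when the row begins, along the tool's axes as they then stand; what a row does not reach is not made up. A row lasts 1/10 s, in which the tool goes at most 50 mm and 8.59 degrees, less where a joint would pass 70% of its speed; a pose out of reach is approached as far as the arm can. A call is refused whole if a number of a shift passes 0.05 or a number of a turn 0.15, either way. A call with a gripper value outside its range is refused whole. The fingers move at their own pace and stop on an object; "squeeze" is the grip in N (left out, the last holds). Time passes only in rows, so rows that do not move let the fingers close. It gives the time, the measured TCP pose, the force and the opening at its end, in the units of the state.
- env.state(): the state, without advancing time (a new reading comes with each control period).
- env.get_image(name): name is "scene" or "top" or "wrist"; returns (picture, depth): 480x640x3 uint8, blue, green, red; 480x640 float32, m along the optical axis (not along the pixel's ray), 0 where there is no reading.
- env.calibration(name): a dict with "intrinsics" (3x3 intrinsics, pixels), "camera_from_world" (4x4, takes a point from world to camera coordinates); the wrist camera has in their place "mount" (4x4, takes a point from camera to tool coordinates, whose origin is the TCP and whose axes are the tool frame's). Camera axes: x right, y up, looking along -z (the intrinsics and any distortion apply to the point x, -y, -z); pixel columns grow to the right and rows downward; lengths in m; the calibration is good to about 2 mm. A picture is of the moment at which its call begins: read the wrist's pose just before it. calibration takes no time and is no camera call.
- env.job_done(): hands the job in, once; it reports no verdict.
The state is a dict: "time": time; "joints": joint angles; "qvel": joint speeds; "tau": joint torques, N m; "tool_pos": TCP position; "tool_rot": TCP orientation; "wrist_force": force on the tool from outside, world axes, zero at the start; "torque": the same for the moment, N m; "opening": opening from 0.0 (shut) to 1.0 (fully open).
Only numpy, scipy, OpenCV 4.12 (cv2) and the standard library are available. Lean on these libraries where they do the work, as an engineer would, in place of code of your own. Each camera call takes 0.05 s, during which the arm holds its last target.

## Working session

There is one attempt and no reset: what is moved stays moved. The work goes in short steps, Python scripts to look and compute and a tool call to move; the robot and the scene stay as the last step left them, time stands still between calls to the robot, and variables do not carry over. Pictures are saved under pics/ and viewed, and the job is handed in when it is done.

Besides the shell and the picture viewer there is one more tool, called after "Call:" by a JSON object that holds its "api" and its "payload", one argument or row to a line. arm_command: Moves the arm, as the interface text tells. Its arguments: {"type":"object","properties":{"twist":{"type":"array","items":{"type":"array","items":{"type":"number"}}},"travel":{"type":"array","items":{"type":"array","items":{"type":"number"}}},"fingers":{"type":"array","items":{"type":"number"}},"squeeze":{"type":"number"}},"required":["twist","travel","fingers"]}

```bash
ls; mkdir -p pics; python3 - <<'E'
from station import env
import cv2,numpy as np
print(env.state())
for n in ["scene","top"]:
    p,d=env.get_image(n); cv2.imwrite(f"pics/{n}0.png",p); np.save(f"pics/{n}0.npy",d)
    print(n,env.calibration(n))
E
```

```text
pics
{'time': 0.0, 'joints': array([-7.48168905e+01,  2.79128298e+00,  5.58948974e+00,  9.29330286e+01,
        2.77480667e-04,  8.26766611e+01]), 'qvel': array([ 0.06909899, -0.05135748,  0.07053242, -0.01590379,  0.02950748,
        0.06223884]), 'tau': array([-1.70292592e-04, -3.38782203e+01,  3.20015967e+01,  2.01938068e-02,
       -1.84065366e-04,  1.08192947e-05]), 'tool_pos': array([ 0.20079302, -0.48446116,  0.24911314]), 'tool_rot': array([-97.44126068,  89.86517792, 105.06518741]), 'wrist_force': array([ 0.10199078, -0.04598603,  0.0853715 ]), 'torque': array([ 0.02185162,  0.03801717, -0.0665319 ]), 'opening': 1.0005164592657212}
scene {'intrinsics': array([[462.07954679,   0.        , 319.29640116],
       [  0.        , 462.07954679, 235.91185697],
       [  0.        ,   0.        ,   1.        ]]), 'camera_from_world': array([[-0.8757226 , -0.48279726, -0.00409141,  0.39726107],
       [ 0.18404433, -0.3416394 ,  0.92163453, -0.16294431],
       [-0.44636041,  0.80634318,  0.38803744, -0.82688325],
       [ 0.        ,  0.        ,  0.        ,  1.        ]])}
top {'intrinsics': array([[561.55870238,   0.        , 316.74040476],
       [  0.        , 561.55870238, 241.83191925],
       [  0.        ,   0.        ,   1.        ]]), 'camera_from_world': array([[-0.01341377, -0.9996917 ,  0.02089454, -0.04863946],
       [ 0.99302378, -0.01087027,  0.11741211, -0.48237745],
       [-0.11714878,  0.02232371,  0.99286344, -1.45665975],
       [ 0.        ,  0.        ,  0.        ,  1.        ]])}
```

View pics/scene0.png

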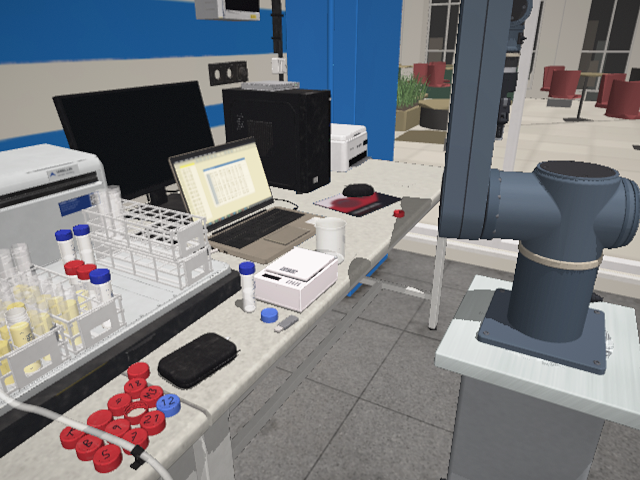

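View pics/top0.png

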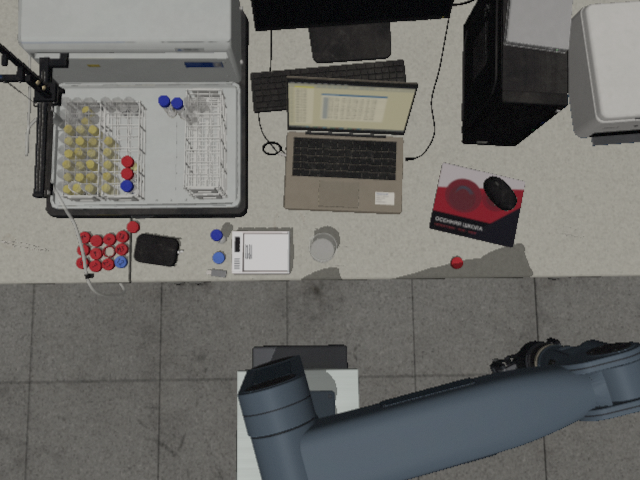

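The top view shows the box at about (262,251), the beaker at (323,247), the red cap_b at (457,262) and the laptop behind the box. I'll zoom in and measure.

```bash
cat > h.py <<'E'
import numpy as np
from station import env
def w(name,u,v,d=None,z=None):
    c=env.calibration(name);K=c["intrinsics"];T=np.linalg.inv(c["camera_from_world"])
    r=np.array([(u-K[0,2])/K[0,0],-(v-K[1,2])/K[1,1],-1.])
    o=T[:3,3];R=T[:3,:3]@r
    s=d if z is None else (z-o[2])/R[2]
    return o+R*s
E
python3 - <<'E'
import cv2,numpy as np
from h import *
p=cv2.imread("pics/top0.png");d=np.load("pics/top0.npy")
c=cv2.resize(p[215:290,200:360],None,fx=5,fy=5,interpolation=cv2.INTER_CUBIC);cv2.imwrite("pics/c0.png",c)
# world map
c=env.calibration("top");K=c["intrinsics"];T=np.linalg.inv(c["camera_from_world"])
v,u=np.mgrid[0:480,0:640]
P=np.stack([(u-K[0,2])/K[0,0]*d,-(v-K[1,2])/K[1,1]*d,-d],-1)@T[:3,:3].T+T[:3,3]
Z=P[...,2]
np.set_printoptions(linewidth=250)
print((Z[225:285:3,205:350:4]*1000).round().astype(int))
reg=np.zeros(Z.shape,bool);reg[222:282,225:300]=1
m=reg&(Z>0.045)&(Z<0.07)
pts=P[m][:,:2].astype(np.float32);print(cv2.minAreaRect(pts*1000),m.sum(),np.median(Z[m]))
reg[:]=0;reg[220:275,300:345]=1
m=reg&(Z>0.05)&(Z<0.11)
print(cv2.minAreaRect((P[m][:,:2]*1000).astype(np.float32)),m.sum(),np.percentile(Z[m],[5,50,95]))
for n,(a,b) in dict(capared=(457,262),desk=(400,240),edge=(400,275),mat=(475,200)).items(): print(n,P[b,a])
E
```

```text
[[  -3    0   -3   -7    6   -9    9   -4   -6   -6    4   -2    2    4   -6    5    2    6    5    0    2   -1    4    0   -3 1504   -3    6   -8   -2   -1    4   -2    7    2   -5    2]
 [  -4    1    2    0    4   -4   -1   -2   -7    2    4   -2   -3   -3   -1    1    4    5    0   -3    2   -2    0    3   -1   -4   -1    5    2   -2   -4    6   -1   -3   -1   -5   -1]
 [  -6    0  101  100   -5   -3   12   59   55   58   56   56   57   52   55   54   54   53   58   53   52   63   -1    1    3   -2    0    2    1    2    6   -1   -1    2    0    1    5]
 [   1   -3  104   91   95    0    5   52   53   59   55   59   58   58   71   59   59   60   62   61   59   62    2    3    3    5    6   -5   92   89   87   93    0    1    1    3    1]
 [   1   -2   99   97   91   17   -3   53   58   52   60   62   58   66   62   59   60   62   61   55   58   54   -5   -3   -2    4   89   82   42   19   24   67   95    2   -2   -3   -3]
 [   3   -8   -4   94   57   12    3   56   47   51   57   60   61   54   55   59   54   58   61   56   63   55    0    3   -6    3   95   36   -3   -2    4   1
[... 2400 characters left out ...]
   -4  -11   -1   -5   -9   -4   -9   -8   -2   -8   -4   -9  -16  -21]
 [-738 -752 1504 -747 -757 -748 -749 -741 -747 -736 -744 -756 -758 -757 -746 -748 -747 -757 -748 -758 -743 -749 -746 -739 -752 -756 -760 -750 -772 -739 -752 -751 -755 -748 -750 -744 -753]]
((455.6436767578125, 93.53105163574219), (150.85853576660156, 108.16262817382812), 89.52735900878906) 2354 0.05840377509439576
((463.03350830078125, -67.5580825805664), (68.47164154052734, 71.77059173583984), 89.2572250366211) 199 [0.05502617 0.08959462 0.09654171]
capared [ 0.42466989 -0.42793238  0.01924598]
desk [ 0.48877563 -0.28220645 -0.00909043]
edge [ 0.3927656  -0.27707391  0.00375009]
mat [ 0.5953861  -0.48949126  0.00179752]
```

View pics/c0.png

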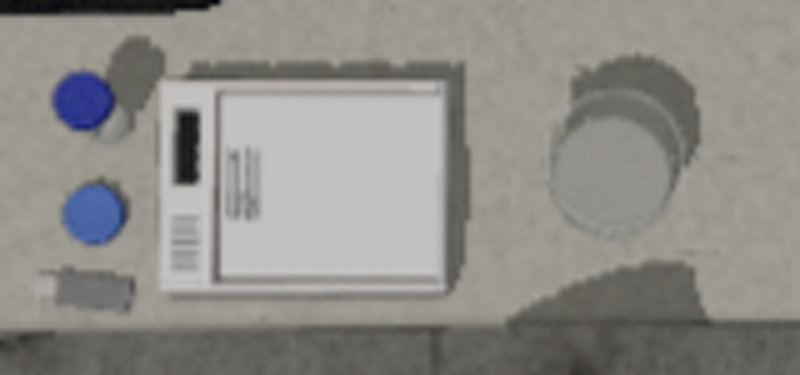

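```bash
python3 - <<'E'
from h import *
from scipy.spatial.transform import Rotation as R
s=env.state();np.set_printoptions(precision=4,suppress=True)
print(R.from_euler('xyz',s['tool_rot'],degrees=True).as_matrix(), env.tip_reach)
f=lambda a,b:(200+a/5-.4,215+b/5-.4)
print("base",w("top",*f(612,177),z=0.003)); print("baseL/R",w("top",*f(551,177),z=0.003),w("top",*f(673,177),z=0.003))
print("rim",w("top",*f(618,155),z=0.094)); 
print("ribs",w("top",*f(243,184),z=0.06))
for q in [(160,80),(447,80),(160,291),(447,291)]: print("corner",w("top",*f(*q),z=0.055))
E
```

```text
[[-0.0006  0.3828 -0.9238]
 [ 0.002  -0.9238 -0.3828]
 [-1.     -0.0021 -0.0003]] 0.019
base [ 0.4625 -0.0689  0.003 ]
baseL/R [ 0.4629 -0.0362  0.003 ] [ 0.4622 -0.1018  0.003 ]
rim [ 0.4643 -0.0693  0.094 ]
ribs [0.4552 0.1232 0.06  ]
corner [0.5105 0.1668 0.055 ]
corner [0.5089 0.0179 0.055 ]
corner [0.4008 0.1663 0.055 ]
corner [0.399  0.0187 0.055 ]
```

```bash
cat >> h.py <<'E'
from scipy.spatial.transform import Rotation as Rot
def plan(goal,yaw=0.,maxs=0.048,rows=5):
    s=env.state();p=np.array(s['tool_pos']);R=Rot.from_euler('xyz',s['tool_rot'],degrees=True)
    c,sn=np.cos(np.radians(yaw)),np.sin(np.radians(yaw))
    G=Rot.from_matrix(np.array([[0,c,sn],[0,sn,-c],[-1,0,0]]))
    goal=np.array(goal,float)
    print('t',s['time'],'p',p.round(4),'F',s['wrist_force'].round(2),'op',round(s['opening'],3),'toolR y',R.as_matrix()[:,1].round(3),'x',R.as_matrix()[:,0].round(3))
    tw=[];tr=[]
    for i in range(rows):
        d=goal-p;n=np.linalg.norm(d);d=d*min(1,maxs/max(n,1e-9))
        t=(R.inv()*G).as_rotvec();a=np.linalg.norm(t);t=t*min(1,0.148/max(a,1e-9))
        tr.append((R.inv().apply(d)).round(4).tolist());tw.append(t.round(3).tolist())
        p=p+d;R=R*Rot.from_rotvec(t)
    print('twist',tw);print('travel',tr)
E
python3 -c "
from h import *
plan([0.463,-0.007,0.25])"
```

```text
t 0.1 p [ 0.2008 -0.4845  0.2492] F [0.3  0.27 0.03] op 0.999 toolR y [ 0.383 -0.924 -0.002] x [-0.001  0.002 -1.   ]
twist [[-0.148, -0.0, 0.0], [-0.148, -0.0, 0.0], [-0.148, -0.0, 0.0], [-0.148, -0.0, 0.0], [-0.148, -0.0, 0.0]]
travel [[0.0, -0.03, -0.0374], [-0.0, -0.0242, -0.0415], [-0.0, -0.0178, -0.0446], [-0.0, -0.011, -0.0467], [-0.0, -0.004, -0.0478]]
```

Call:
{"api": "arm_command", "payload": {
  "twist": [
    [-0.148, 0, 0],
    [-0.148, 0, 0],
    [-0.148, 0, 0],
    [-0.148, 0, 0],
    [-0.148, 0, 0]
  ],
  "travel": [
    [0, -0.03, -0.037],
    [0, -0.024, -0.041],
    [0, -0.018, -0.044],
    [0, -0.011, -0.046],
    [0, -0.004, -0.047]
  ],
  "fingers": [0.04, 0.04, 0.04, 0.04, 0.04]
}}

```text
time: 0.6
tool_pos: [0.3127, -0.2728, 0.2441]
tool_rot: [-129.6, 89.5, 115.9]
wrist_force: [0.7, -0.2, -0.2]
opening: 0.467
```

```bash
python3 -c "
from h import *
plan([0.463,-0.007,0.25])"
```

```text
t 0.6 p [ 0.3127 -0.2728  0.2441] F [ 0.74 -0.16 -0.23] op 0.467 toolR y [ 0.91  -0.416 -0.007] x [-0.004  0.008 -1.   ]
twist [[-0.148, -0.002, 0.002], [-0.148, -0.002, 0.002], [-0.133, -0.002, 0.002], [-0.0, -0.0, -0.0], [-0.0, -0.0, -0.0]]
travel [[-0.0007, 0.0041, -0.0478], [-0.0008, 0.0111, -0.0467], [-0.0009, 0.0179, -0.0445], [-0.0009, 0.0236, -0.0418], [-0.0009, 0.0236, -0.0418]]
```

Call:
{"api": "arm_command", "payload": {
  "twist": [
    [-0.148, 0, 0],
    [-0.148, 0, 0],
    [-0.13, 0, 0],
    [0, 0, 0],
    [0, 0, 0]
  ],
  "travel": [
    [-0.001, 0.004, -0.047],
    [-0.001, 0.011, -0.046],
    [-0.001, 0.018, -0.044],
    [-0.001, 0.024, -0.042],
    [-0.001, 0.024, -0.042]
  ],
  "fingers": [0.04, 0.04, 0.04, 0.04, 0.04]
}}

```text
time: 1.1
tool_pos: [0.4312, -0.0555, 0.2482]
tool_rot: [-151.4, 89.4, 119.1]
wrist_force: [1.1, -1.7, 0.3]
opening: 0.466
```

```bash
python3 -c "
from h import *
plan([0.463,-0.007,0.18])"
```

```text
t 1.1 p [ 0.4312 -0.0555  0.2482] F [ 1.12 -1.73  0.29] op 0.466 toolR y [ 1.     0.009 -0.005] x [-0.005  0.009 -1.   ]
twist [[0.009, -0.009, 0.005], [0.0, 0.0, 0.0], [-0.0, -0.0, -0.0], [-0.0, -0.0, -0.0], [-0.0, -0.0, -0.0]]
travel [[0.0367, 0.0175, -0.0255], [0.0316, 0.0148, -0.0225], [0.0, 0.0, 0.0], [0.0, 0.0, 0.0], [0.0, 0.0, 0.0]]
```

Call:
{"api": "arm_command", "payload": {
  "twist": [
    [0.009, -0.009, 0.005],
    [0, 0, 0],
    [0, 0, 0]
  ],
  "travel": [
    [0.03, 0.018, -0.026],
    [0.03, 0.015, -0.022],
    [0, 0, 0]
  ],
  "fingers": [0.04, 0.04, 0.04]
}}

```text
time: 1.4
tool_pos: [0.4667, 0.0006, 0.1867]
tool_rot: [100.1, 89.8, 10.7]
wrist_force: [-0.5, -0.0, 0.4]
opening: 0.467
```

```bash
python3 -c "
from h import *
import cv2
plan([0.463,-0.007,0.15])
for n in ['wrist','top']:
    p,d=env.get_image(n);cv2.imwrite(f'pics/{n}1.png',p if n=='wrist' else cv2.resize(p[190:300,200:400],None,fx=4,fy=4))
"
```

```text
t 1.4 p [0.4667 0.0006 0.1867] F [-0.49 -0.02  0.42] op 0.467 toolR y [1.    0.009 0.003] x [ 0.003  0.001 -1.   ]
twist [[0.009, -0.001, -0.003], [0.0, 0.0, 0.0], [0.0, 0.0, 0.0], [0.0, 0.0, 0.0], [0.0, 0.0, 0.0]]
travel [[0.0366, -0.0039, 0.0076], [0.0, 0.0, 0.0], [0.0, 0.0, 0.0], [0.0, 0.0, 0.0], [0.0, 0.0, 0.0]]
```

View pics/wrist1.png

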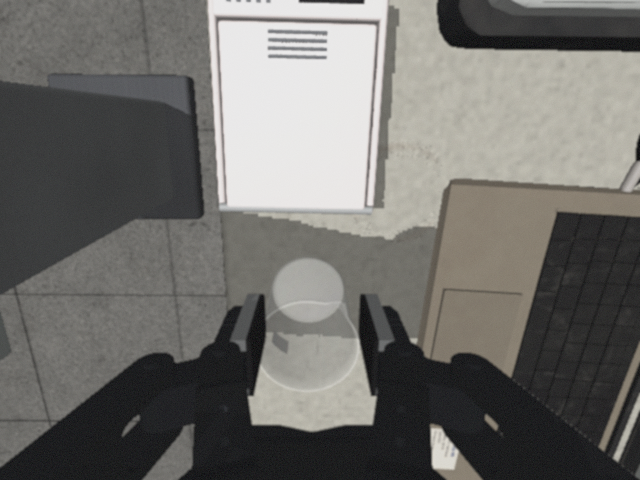

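View pics/top1.png

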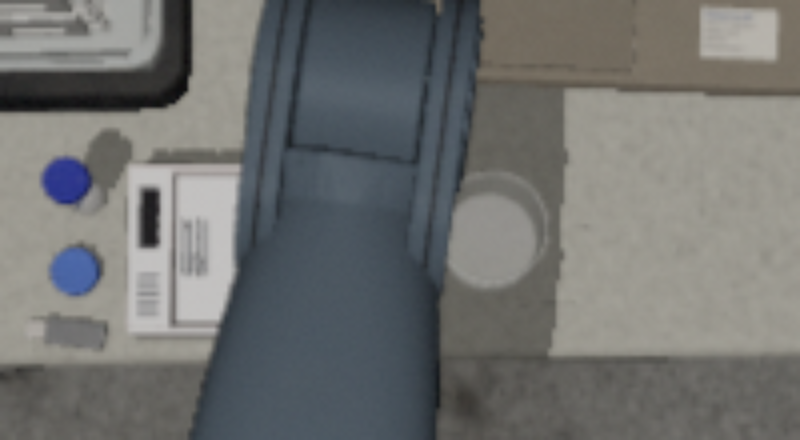

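```bash
python3 -c "
from h import *
c=env.calibration('wrist');np.set_printoptions(precision=4,suppress=True);print(c)
s=env.state();R=Rot.from_euler('xyz',s['tool_rot'],degrees=True).as_matrix()
M=c['mount'];K=c['intrinsics']
def ww(u,v,z):
    r=M[:3,:3]@np.array([(u-K[0,2])/K[0,0],-(v-K[1,2])/K[1,1],-1.]);o=R@M[:3,3]+s['tool_pos'];r=R@r
    return o+r*(z-o[2])/r[2]
for n,u,v,z in [('rimc',308,345,.094),('rimL',258,345,.094),('rimR',358,345,.094),('rim top',308,300,.094),('rimbot',308,390,.094),('base',308,290,.003),('boxL',220,211,.057),('boxR',371,213,.057),('ribs',298,44,.060)]: print(n,ww(u,v,z))
"
```

```text
{'intrinsics': array([[369.8912,   0.    , 311.8624],
       [  0.    , 369.8912, 238.9396],
       [  0.    ,   0.    ,   1.    ]]), 'mount': array([[ 0.0005,  0.3058, -0.9521, -0.1235],
       [ 1.    , -0.0009,  0.0003, -0.0016],
       [-0.0008, -0.9521, -0.3058, -0.078 ],
       [ 0.    ,  0.    ,  0.    ,  1.    ]])}
rimc [ 0.4642 -0.0712  0.094 ]
rimL [ 0.4299 -0.0713  0.094 ]
rimR [ 0.4986 -0.0711  0.094 ]
rim top [ 0.4641 -0.0369  0.094 ]
rimbot [ 0.4644 -0.1087  0.094 ]
base [ 0.4639 -0.0736  0.003 ]
boxL [0.4012 0.014  0.057 ]
boxR [0.5087 0.0131 0.057 ]
ribs [0.4571 0.1205 0.06  ]
```

Call:
{"api": "arm_command", "payload": {
  "twist": [
    [0.009, 0, -0.003],
    [0, 0, 0],
    [0, 0, 0]
  ],
  "travel": [
    [0.036, -0.003, 0.01],
    [0, 0, 0],
    [0, 0, 0]
  ],
  "fingers": [0.04, 0.04, 0.04]
}}

```text
time: 1.8
tool_pos: [0.4635, -0.0143, 0.1557]
tool_rot: [61.1, 89.7, -29.2]
wrist_force: [0.7, -0.8, 0.2]
opening: 0.469
```

```bash
python3 -c "
from h import *
plan([0.464,-0.010,0.052],maxs=0.03)"
```

```text
t 1.8 p [ 0.4635 -0.0143  0.1557] F [ 0.71 -0.84  0.18] op 0.469 toolR y [ 1.    -0.006  0.005] x [ 0.005 -0.003 -1.   ]
twist [[-0.006, 0.003, -0.005], [-0.0, -0.0, 0.0], [-0.0, -0.0, -0.0], [0.0, 0.0, 0.0], [0.0, 0.0, 0.0]]
travel [[0.03, -0.0, -0.0013], [0.03, 0.0001, -0.0013], [0.03, 0.0001, -0.0013], [0.0138, 0.0001, -0.0006], [0.0, 0.0, 0.0]]
```

Call:
{"api": "arm_command", "payload": {
  "twist": [
    [-0.006, 0.003, -0.005],
    [0, 0, 0],
    [0, 0, 0]
  ],
  "travel": [
    [0.005, 0, -0.004],
    [0.025, 0, 0],
    [0, 0, 0]
  ],
  "fingers": [0.04, 0.04, 0.04]
}}

```text
time: 2.1
tool_pos: [0.4686, -0.012, 0.1331]
tool_rot: [85.4, 89.3, -4.7]
wrist_force: [-0.8, -0.2, -0.4]
opening: 0.464
```

```bash
python3 -c "
from h import *
plan([0.464,-0.010,0.052],maxs=0.02)"
```

```text
t 2.1 p [ 0.4686 -0.012   0.1331] F [-0.79 -0.23 -0.43] op 0.464 toolR y [ 1.    -0.002  0.013] x [ 0.013 -0.001 -1.   ]
twist [[-0.002, 0.001, -0.013], [0.0, 0.0, 0.0], [0.0, 0.0, 0.0], [0.0, 0.0, 0.0], [0.0, 0.0, 0.0]]
travel [[0.0199, -0.0014, -0.0005], [0.02, -0.0011, -0.0005], [0.02, -0.0011, -0.0005], [0.02, -0.0011, -0.0005], [0.0013, -0.0001, -0.0]]
```

Call:
{"api": "arm_command", "payload": {
  "twist": [
    [0, 0, -0.01],
    [0, 0, 0],
    [0, 0, 0],
    [0, 0, 0]
  ],
  "travel": [
    [0.02, -0.003, -0.001],
    [0.018, 0, 0],
    [0, 0, 0],
    [0, 0, 0]
  ],
  "fingers": [0.04, 0.04, 0.04, 0.04]
}}

```text
time: 2.5
tool_pos: [0.474, -0.0121, 0.1059]
tool_rot: [80.8, 88.8, -9.4]
wrist_force: [-0.8, 0.8, 0.5]
opening: 0.467
```

```bash
python3 -c "
from h import *
plan([0.464,-0.010,0.052],maxs=0.02)"
```

```text
t 2.5 p [ 0.474  -0.0121  0.1059] F [-0.8   0.79  0.47] op 0.467 toolR y [ 1.    -0.002  0.021] x [ 0.021 -0.003 -1.   ]
twist [[-0.002, 0.003, -0.021], [-0.0, -0.0, 0.0], [-0.0, -0.0, 0.0], [-0.0, -0.0, 0.0], [-0.0, -0.0, 0.0]]
travel [[0.0196, -0.0041, -0.0008], [0.0196, -0.0037, -0.0008], [0.0147, -0.0027, -0.0006], [0.0, 0.0, 0.0], [0.0, 0.0, 0.0]]
```

Call:
{"api": "arm_command", "payload": {
  "twist": [
    [0, 0, -0.021],
    [0, 0, 0]
  ],
  "travel": [
    [0, -0.009, 0],
    [0, 0, 0]
  ],
  "fingers": [0.04, 0.04]
}}

```text
time: 2.7
tool_pos: [0.4665, -0.0124, 0.1096]
tool_rot: [37.9, 89.7, -52.2]
wrist_force: [0.2, -0.2, 0.2]
opening: 0.473
```

```bash
python3 -c "
from h import *
plan([0.464,-0.010,0.052],maxs=0.02)"
```

```text
t 2.7 p [ 0.4665 -0.0124  0.1096] F [ 0.24 -0.16  0.18] op 0.473 toolR y [ 1.    -0.002  0.003] x [ 0.003 -0.004 -1.   ]
twist [[-0.002, 0.004, -0.003], [-0.0, -0.0, -0.0], [0.0, 0.0, 0.0], [0.0, 0.0, 0.0], [0.0, 0.0, 0.0]]
travel [[0.02, -0.0009, -0.0009], [0.02, -0.0009, -0.0008], [0.0177, -0.0008, -0.0007], [0.0, 0.0, 0.0], [0.0, 0.0, 0.0]]
```

Call:
{"api": "arm_command", "payload": {
  "twist": [
    [0, 0.004, -0.008],
    [0, 0, -0.006]
  ],
  "travel": [
    [0.025, -0.004, 0],
    [0.018, -0.004, -0.001]
  ],
  "fingers": [0.04, 0.04]
}}

```text
time: 2.9
tool_pos: [0.4633, -0.0123, 0.0718]
tool_rot: [17.1, 89.9, -73.1]
wrist_force: [-0.9, 0.2, -0.4]
opening: 0.465
```

```bash
python3 -c "
from h import *
plan([0.464,-0.010,0.052],maxs=0.02)"
```

```text
t 2.9 p [ 0.4633 -0.0123  0.0718] F [-0.87  0.23 -0.4 ] op 0.465 toolR y [ 1.    -0.002  0.001] x [ 0.001 -0.002 -1.   ]
twist [[-0.002, 0.002, -0.001], [0.0, -0.0, -0.0], [0.0, 0.0, 0.0], [0.0, 0.0, 0.0], [0.0, 0.0, 0.0]]
travel [[0.0197, 0.0007, -0.0024], [0.0, 0.0, 0.0], [0.0, 0.0, 0.0], [0.0, 0.0, 0.0], [0.0, 0.0, 0.0]]
```

Call:
{"api": "arm_command", "payload": {
  "twist": [
    [0, 0.002, -0.005],
    [0, 0, 0]
  ],
  "travel": [
    [0.018, -0.001, 0],
    [0, -0.001, 0]
  ],
  "fingers": [0.04, 0.04]
}}

```text
time: 3.1
tool_pos: [0.4605, -0.0122, 0.0529]
tool_rot: [-93.4, 89.6, 176.5]
wrist_force: [-0.2, -0.4, 0.1]
opening: 0.471
```

```bash
python3 -c "
from h import *
import cv2
plan([0.464,-0.10,0.052],maxs=0.008)
p,d=env.get_image('scene');cv2.imwrite('pics/s2.png',cv2.resize(p[190:340,220:400],None,fx=4,fy=4))"
```

```text
t 3.1 p [ 0.4605 -0.0122  0.0529] F [-0.22 -0.38  0.1 ] op 0.471 toolR y [ 1.    -0.002 -0.006] x [-0.006  0.    -1.   ]
twist [[-0.002, -0.0, 0.006], [0.0, 0.0, -0.0], [0.0, 0.0, -0.0], [0.0, 0.0, -0.0], [0.0, 0.0, -0.0]]
travel [[0.0001, 0.0003, 0.008], [0.0001, 0.0003, 0.008], [0.0001, 0.0003, 0.008], [0.0001, 0.0003, 0.008], [0.0001, 0.0003, 0.008]]
```

View pics/s2.png

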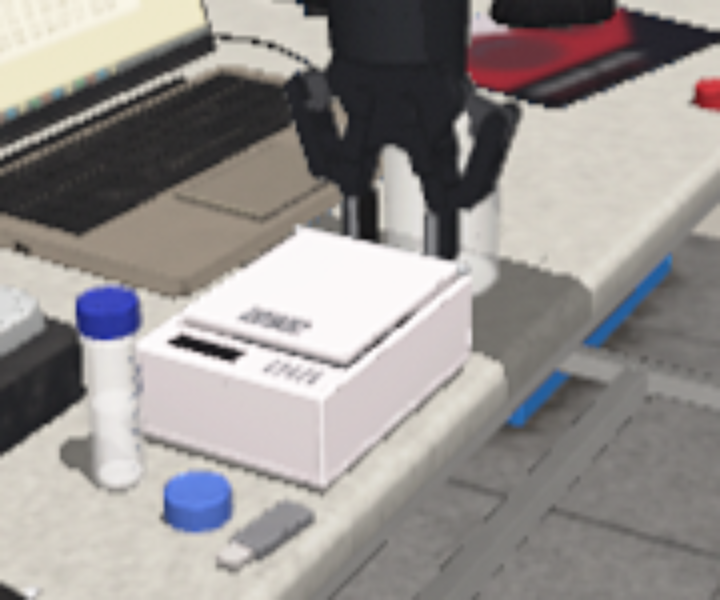

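The fingers stand in the gap between box and beaker, clear of both. Next I push along -y (tool +z), gently.

Call:
{"api": "arm_command", "payload": {
  "twist": [
    [0, 0, 0.006],
    [0, 0, 0],
    [0, 0, 0]
  ],
  "travel": [
    [0, 0.003, 0.008],
    [0, 0, 0.008],
    [0, 0, 0.008]
  ],
  "fingers": [0.04, 0.04, 0.04]
}}

```text
time: 3.45
tool_pos: [0.4675, -0.0375, 0.0585]
tool_rot: [87.4, 89.5, -2.6]
wrist_force: [-0.3, 1.2, 0.6]
opening: 0.468
```

```bash
python3 -c "
from h import *
plan([0.464,-0.13,0.052],maxs=0.01)"
```

```text
t 3.45 p [ 0.4675 -0.0375  0.0585] F [-0.28  1.22  0.63] op 0.468 toolR y [ 1.   -0.    0.01] x [ 0.01 -0.   -1.  ]
twist [[-0.0, 0.0, -0.01], [-0.0, -0.0, -0.0], [0.0, 0.0, 0.0], [0.0, 0.0, 0.0], [0.0, 0.0, 0.0]]
travel [[0.0007, -0.0004, 0.01], [0.0007, -0.0004, 0.01], [0.0007, -0.0004, 0.01], [0.0007, -0.0004, 0.01], [0.0007, -0.0004, 0.01]]
```

Call:
{"api": "arm_command", "payload": {
  "twist": [
    [0, 0, -0.008],
    [0, 0, 0],
    [0, 0, 0]
  ],
  "travel": [
    [0.004, -0.002, 0.01],
    [0.001, 0, 0.01],
    [0, 0, 0.01]
  ],
  "fingers": [0.04, 0.04, 0.04]
}}

```text
time: 3.75
tool_pos: [0.4698, -0.0681, 0.0586]
tool_rot: [114.4, 89.2, 24.5]
wrist_force: [0.1, 2.1, 1.1]
opening: 0.467
```

```bash
python3 -c "
from h import *
plan([0.464,-0.115,0.052],maxs=0.01)"
```

```text
t 3.75 p [ 0.4698 -0.0681  0.0586] F [0.15 2.07 1.11] op 0.467 toolR y [1.    0.001 0.012] x [ 0.012  0.005 -1.   ]
twist [[0.001, -0.005, -0.012], [0.0, 0.0, 0.0], [0.0, 0.0, 0.0], [0.0, -0.0, 0.0], [0.0, 0.0, 0.0]]
travel [[0.0013, -0.0012, 0.0098], [0.0014, -0.0012, 0.0098], [0.0014, -0.0012, 0.0098], [0.0014, -0.0012, 0.0098], [0.0011, -0.0009, 0.0076]]
```

Call:
{"api": "arm_command", "payload": {
  "twist": [
    [0, -0.003, -0.012],
    [0, 0, -0.003],
    [0, 0, 0],
    [0, 0, 0]
  ],
  "travel": [
    [0.005, -0.004, 0.01],
    [0.002, -0.001, 0.01],
    [0.001, -0.001, 0.01],
    [0.001, 0, 0.008]
  ],
  "fingers": [0.04, 0.04, 0.04, 0.04]
}}

```text
time: 4.15
tool_pos: [0.4734, -0.1059, 0.0594]
tool_rot: [123.5, 88.6, 33.8]
wrist_force: [0.5, 3.6, 5.4]
opening: 0.468
```

```bash
python3 -c "
from h import *
import cv2
plan([0.464,-0.115,0.052],maxs=0.01)
p,d=env.get_image('wrist');cv2.imwrite('pics/w3.png',p)
p,d=env.get_image('top');cv2.imwrite('pics/t3.png',cv2.resize(p[190:300,220:420],None,fx=4,fy=4))"
```

```text
t 4.15 p [ 0.4734 -0.1059  0.0594] F [0.53 3.65 5.45] op 0.468 toolR y [1.    0.004 0.02 ] x [ 0.02   0.014 -1.   ]
twist [[0.004, -0.013, -0.02], [0.0, 0.0, 0.0], [0.0, 0.0, 0.0], [0.0, 0.0, 0.0], [0.0, 0.0, 0.0]]
travel [[0.0047, -0.0064, 0.0061], [0.0025, -0.0031, 0.0031], [0.0, 0.0, 0.0], [0.0, 0.0, 0.0], [0.0, 0.0, 0.0]]
```

View pics/w3.png

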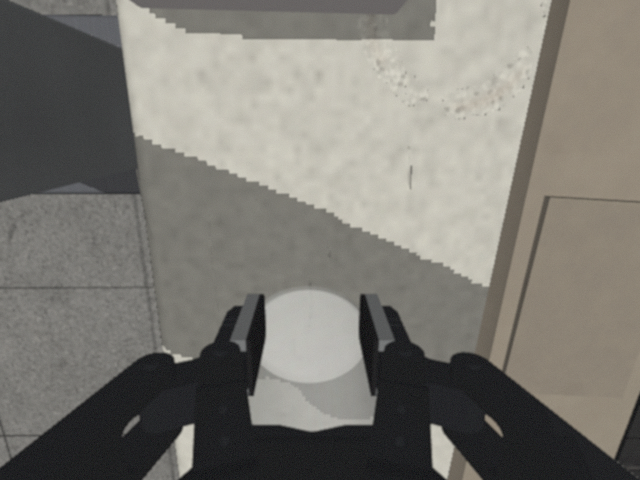

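View pics/t3.png

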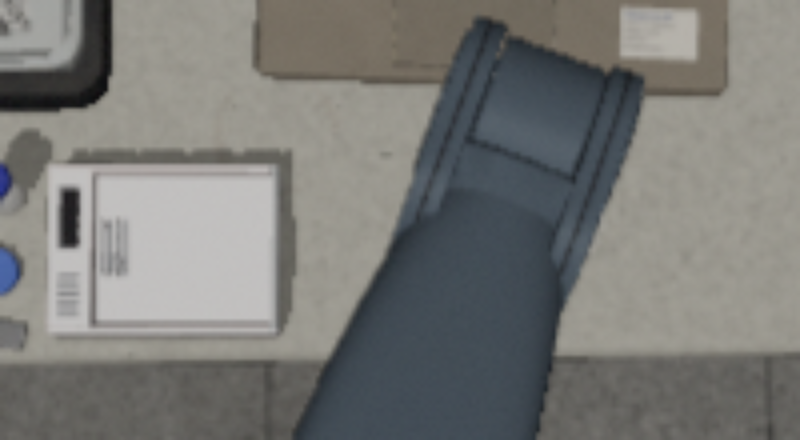

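```bash
cat >> h.py <<'E'
def ww(u,v,z):
    c=env.calibration('wrist');s=env.state();R=Rot.from_euler('xyz',s['tool_rot'],degrees=True).as_matrix()
    M=c['mount'];K=c['intrinsics']
    r=M[:3,:3]@np.array([(u-K[0,2])/K[0,0],-(v-K[1,2])/K[1,1],-1.]);o=R@M[:3,3]+s['tool_pos'];r=R@r
    return o+r*(z-o[2])/r[2]
E
python3 -c "
from h import *
import cv2
print('base',ww(308,337,.003),ww(256,337,.003),ww(362,337,.003),ww(308,290,.003))
plan([0.464,-0.115,0.052],maxs=0.01)
p,d=env.get_image('scene');cv2.imwrite('pics/s3.png',cv2.resize(p[170:320,240:420],None,fx=4,fy=4))"
```

```text
base [ 0.47047392 -0.14262969  0.003     ] [ 0.44170973 -0.14238551  0.003     ] [ 0.50052765 -0.14288481  0.003     ] [ 0.47047028 -0.11412872  0.003     ]
t 4.25 p [ 0.4731 -0.1067  0.0587] F [0.13 1.57 3.16] op 0.468 toolR y [1.    0.002 0.019] x [ 0.019  0.012 -1.   ]
twist [[0.003, -0.012, -0.019], [0.0, 0.0, 0.0], [0.0, -0.0, 0.0], [0.0, 0.0, 0.0], [0.0, -0.0, 0.0]]
travel [[0.0046, -0.0066, 0.006], [0.0019, -0.0026, 0.0024], [0.0, 0.0, 0.0], [0.0, 0.0, 0.0], [0.0, 0.0, 0.0]]
```

View pics/s3.png

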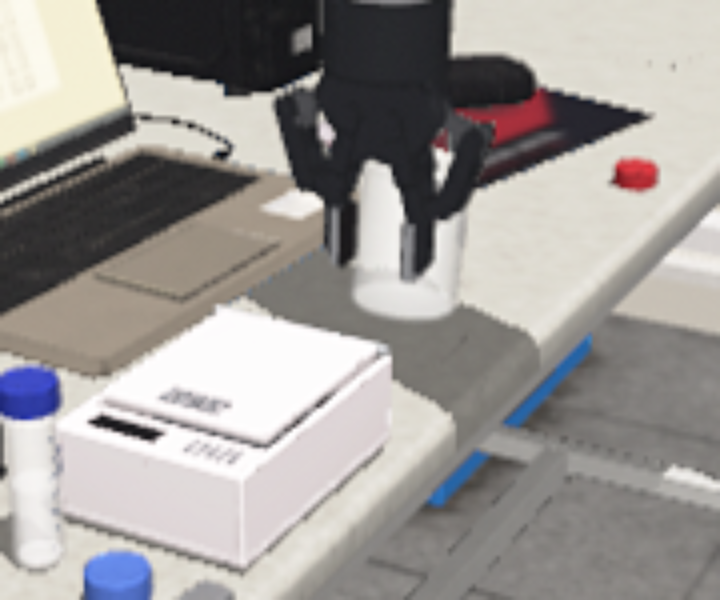

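The beaker is upright at about y=-0.143, which is y≈-0.235 in the box frame. There is some upward force on the tool, so I'll ease up a few mm and push a little farther for margin.

Call:
{"api": "arm_command", "payload": {
  "twist": [
    [0, 0, 0],
    [0, 0, 0],
    [0, 0, 0]
  ],
  "travel": [
    [-0.004, 0, -0.001],
    [-0.001, 0, 0.006],
    [0, 0, 0.006]
  ],
  "fingers": [0.04, 0.04, 0.04]
}}

```text
time: 4.6
tool_pos: [0.4706, -0.1167, 0.0614]
tool_rot: [134.7, 88.9, 44.9]
wrist_force: [-0.2, 2.1, 1.9]
opening: 0.472
```

```bash
python3 -c "
from h import *
plan([0.470,-0.10,0.065],maxs=0.01)"
```

```text
t 4.6 p [ 0.4706 -0.1167  0.0614] F [-0.22  2.07  1.92] op 0.472 toolR y [1.    0.004 0.014] x [ 0.013  0.013 -1.   ]
twist [[0.004, -0.013, -0.014], [0.0, -0.0, 0.0], [0.0, 0.0, 0.0], [0.0, 0.0, 0.0], [0.0, 0.0, 0.0]]
travel [[-0.002, -0.0003, -0.0098], [-0.0015, -0.0002, -0.0069], [0.0, 0.0, 0.0], [0.0, 0.0, 0.0], [0.0, 0.0, 0.0]]
```

Call:
{"api": "arm_command", "payload": {
  "twist": [
    [0, 0, 0],
    [0, 0, 0],
    [0, 0, 0],
    [0, -0.01, -0.01]
  ],
  "travel": [
    [0, 0, -0.008],
    [0, 0, -0.012],
    [0, 0, -0.012],
    [0, 0, 0]
  ],
  "fingers": [0.04, 0.04, 0.04, 0.04]
}}

```text
time: 5.0
tool_pos: [0.4682, -0.0833, 0.0599]
tool_rot: [-140.4, 89.8, 129.7]
wrist_force: [0.1, 0.0, 1.4]
opening: 0.467
```

```bash
python3 -c "
from h import *
import cv2
plan([0.470,-0.08,0.2],maxs=0.045)
p,d=env.get_image('wrist');cv2.imwrite('pics/w4.png',p)"
```

```text
t 5.0 p [ 0.4682 -0.0833  0.0599] F [0.05 0.03 1.35] op 0.467 toolR y [ 1.     0.001 -0.002] x [-0.002  0.002 -1.   ]
twist [[0.001, -0.002, 0.002], [-0.0, -0.0, -0.0], [-0.0, -0.0, -0.0], [-0.0, -0.0, -0.0], [-0.0, -0.0, -0.0]]
travel [[-0.045, 0.0005, -0.0012], [-0.045, 0.0006, -0.0011], [-0.045, 0.0006, -0.0011], [-0.0051, 0.0001, -0.0001], [0.0, 0.0, 0.0]]
```

View pics/w4.png

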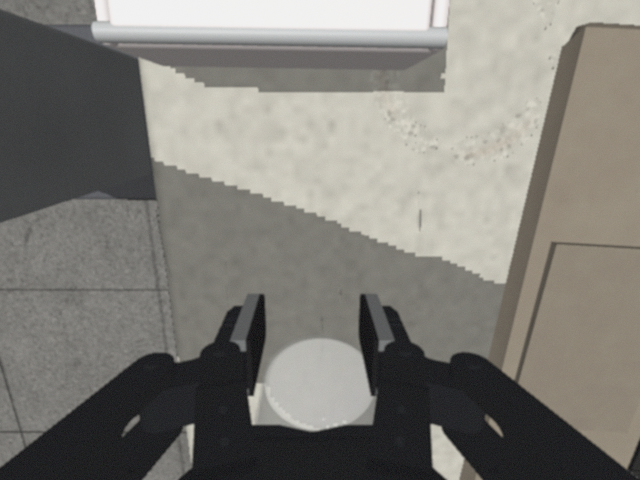

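Call:
{"api": "arm_command", "payload": {
  "twist": [
    [0, 0, 0],
    [0, 0, 0],
    [0, 0, 0],
    [0, 0, 0],
    [0, 0, 0]
  ],
  "travel": [
    [-0.02, 0, -0.006],
    [-0.04, 0, 0],
    [-0.04, 0, -0.01],
    [-0.02, 0, -0.04],
    [0, -0.003, -0.045]
  ],
  "fingers": [0.04, 0.04, 0, 0, 0]
}}

```text
time: 5.55
tool_pos: [0.4653, 0.0177, 0.1821]
tool_rot: [-77.1, 89.6, -167.4]
wrist_force: [0.5, -0.4, -1.0]
opening: 0.002
```

```bash
python3 -c "
from h import *
import cv2
plan([0.457,0.122,0.17],maxs=0.045)
p,d=env.get_image('wrist');cv2.imwrite('pics/w5.png',p)"
```

```text
t 5.55 p [0.4653 0.0177 0.1821] F [ 0.46 -0.36 -0.97] op 0.002 toolR y [ 1.    -0.004 -0.006] x [-0.006 -0.001 -1.   ]
twist [[-0.004, 0.001, 0.006], [-0.0, 0.0, 0.0], [0.0, 0.0, 0.0], [0.0, 0.0, 0.0], [0.0, 0.0, 0.0]]
travel [[0.0051, -0.0037, -0.0446], [0.0052, -0.0035, -0.0446], [0.0018, -0.0012, -0.0152], [0.0, 0.0, 0.0], [0.0, 0.0, 0.0]]
```

View pics/w5.png

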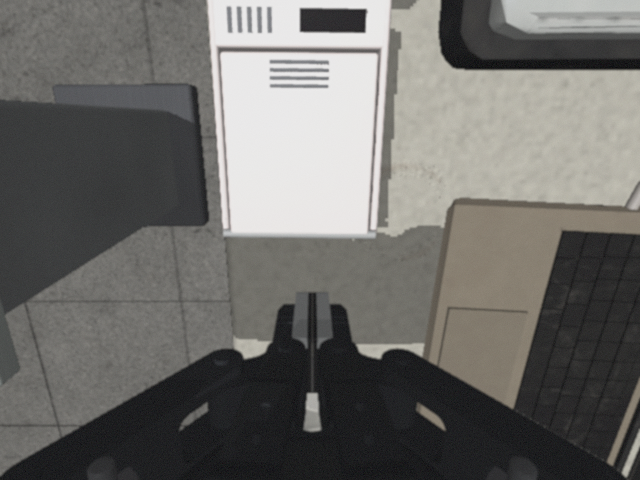

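```bash
python3 -c "
from h import *
import cv2
print('ribs',ww(299,73.5,.06),'hinge',ww(300,235,.057),'edge',ww(300,50,.058))
plan([0.457,0.122,0.17],maxs=0.045)
p,d=env.get_image('top');cv2.imwrite('pics/t5.png',cv2.resize(p[190:300,220:420],None,fx=4,fy=4))"
```

```text
ribs [0.45270586 0.13029477 0.06      ] hinge [0.45263185 0.02651765 0.057     ] edge [0.45330903 0.14356971 0.058     ]
t 5.6 p [0.4637 0.0246 0.1814] F [-1.38  4.68  1.59] op -0.001 toolR y [ 1.     0.003 -0.008] x [-0.008  0.006 -1.   ]
twist [[0.003, -0.006, 0.008], [0.0, -0.0, 0.0], [-0.0, -0.0, -0.0], [-0.0, -0.0, -0.0], [-0.0, -0.0, -0.0]]
travel [[0.0055, -0.0029, -0.0446], [0.0052, -0.003, -0.0446], [0.001, -0.0006, -0.0082], [0.0, 0.0, 0.0], [0.0, 0.0, 0.0]]
```

View pics/t5.png

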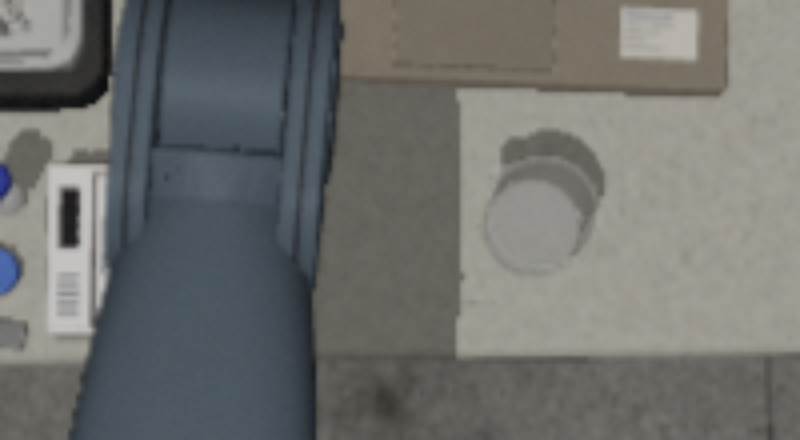

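The top view shows the beaker base at about crop (532,226), i.e. y≈-0.151, or about -0.243 in the box frame. It stands clear of the hatch area and upright. Now to the press point at (0.455,0.123).

Call:
{"api": "arm_command", "payload": {
  "twist": [
    [0, -0.006, 0.008],
    [0, 0, 0],
    [0, 0, 0],
    [0, 0, 0]
  ],
  "travel": [
    [0.005, -0.004, -0.044],
    [0.005, -0.003, -0.035],
    [0, 0, -0.008],
    [0, 0, 0]
  ],
  "fingers": [0, 0, 0, 0]
}}

```text
time: 6.05
tool_pos: [0.4565, 0.1094, 0.1691]
tool_rot: [-3.2, 89.4, -92.9]
wrist_force: [0.2, 0.3, 0.5]
opening: -0.003
```

```bash
python3 -c "
from h import *
import cv2
plan([0.455,0.123,0.10],maxs=0.03)
"
```

```text
t 6.05 p [0.4565 0.1094 0.1691] F [0.15 0.27 0.45] op -0.003 toolR y [ 1.     0.005 -0.001] x [-0.   -0.01 -1.  ]
twist [[0.005, 0.01, 0.001], [0.0, 0.0, 0.0], [0.0, 0.0, -0.0], [0.0, 0.0, 0.0], [0.0, 0.0, -0.0]]
travel [[0.0294, -0.0006, -0.0061], [0.0294, -0.0007, -0.0058], [0.0103, -0.0002, -0.002], [0.0, 0.0, 0.0], [0.0, 0.0, 0.0]]
```

Call:
{"api": "arm_command", "payload": {
  "twist": [
    [0.005, 0.01, -0.004],
    [0, 0, -0.005],
    [0, 0, 0],
    [0, 0, 0]
  ],
  "travel": [
    [0.029, -0.004, -0.007],
    [0.029, -0.004, -0.006],
    [0, -0.002, 0],
    [0, 0, 0]
  ],
  "fingers": [0, 0, 0, 0]
}}

```text
time: 6.45
tool_pos: [0.4483, 0.118, 0.111]
tool_rot: [-60.8, 89.6, -151.0]
wrist_force: [0.1, 0.2, 0.1]
opening: 0.001
```

```bash
python3 -c "
from h import *
import cv2
plan([0.455,0.123,0.086],maxs=0.01)
p,d=env.get_image('wrist');cv2.imwrite('pics/w6.png',p)
p,d=env.get_image('scene');cv2.imwrite('pics/s6.png',cv2.resize(p[170:320,220:400],None,fx=4,fy=4))
"
```

```text
t 6.45 p [0.4483 0.118  0.111 ] F [0.08 0.2  0.13] op 0.001 toolR y [ 1.    -0.003 -0.007] x [-0.007 -0.004 -1.   ]
twist [[-0.003, 0.004, 0.007], [0.0, -0.0, 0.0], [0.0, 0.0, 0.0], [0.0, 0.0, 0.0], [0.0, 0.0, 0.0]]
travel [[0.0095, 0.0026, -0.0019], [0.0095, 0.0026, -0.0019], [0.0061, 0.0016, -0.0012], [0.0, 0.0, 0.0], [0.0, 0.0, 0.0]]
```

View pics/w6.png

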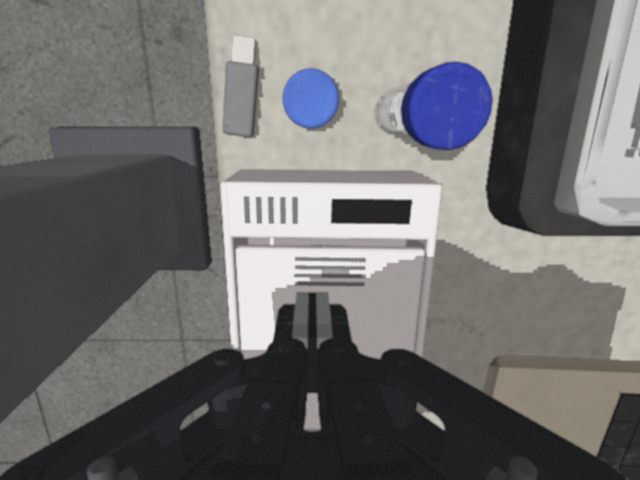

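View pics/s6.png

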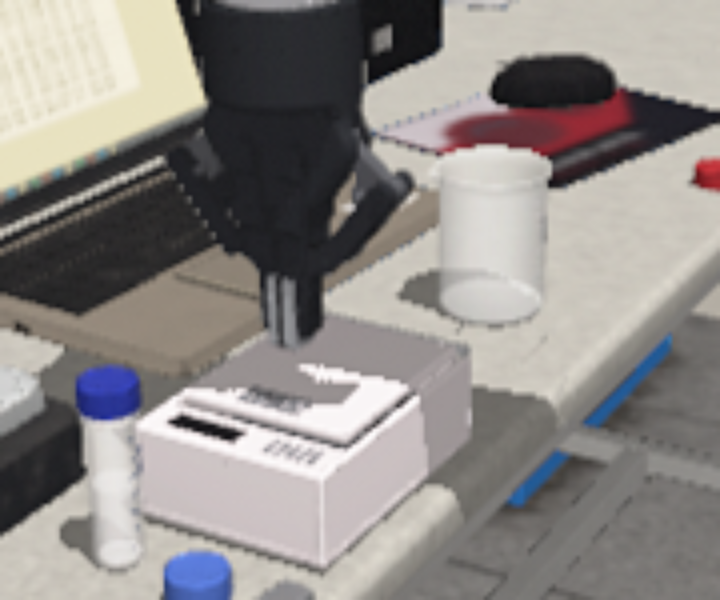

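```bash
python3 -c "
from h import *
print('ribs',ww(330,272,.06),'edge',ww(330,247,.058),'panel far',ww(330,184,.056))
plan([0.455,0.123,0.086],maxs=0.01)
"
```

```text
ribs [0.45611023 0.1220156  0.06      ] edge [0.45602786 0.13485663 0.058     ] panel far [0.45570706 0.16648571 0.056     ]
t 6.55 p [0.4487 0.1182 0.1116] F [ 0.22 -0.3   0.69] op 0.004 toolR y [ 1.    -0.003 -0.006] x [-0.006 -0.003 -1.   ]
twist [[-0.003, 0.003, 0.006], [-0.0, 0.0, -0.0], [0.0, 0.0, 0.0], [0.0, 0.0, 0.0], [0.0, 0.0, 0.0]]
travel [[0.0095, 0.0024, -0.0018], [0.0096, 0.0023, -0.0018], [0.0064, 0.0016, -0.0012], [0.0, 0.0, 0.0], [0.0, 0.0, 0.0]]
```

Press point confirmed at (0.456,0.122). I go down to just above it.

Call:
{"api": "arm_command", "payload": {
  "twist": [
    [-0.003, 0.003, 0.005],
    [0, 0, 0],
    [0, 0, 0],
    [0, 0, 0]
  ],
  "travel": [
    [0.01, 0.004, -0.002],
    [0.01, 0, -0.002],
    [0.002, 0, 0],
    [0, 0, 0]
  ],
  "fingers": [0, 0, 0, 0]
}}

```text
time: 6.95
tool_pos: [0.4564, 0.1215, 0.0914]
tool_rot: [91.3, 89.6, 1.2]
wrist_force: [-0.4, 0.8, 0.9]
opening: 0.002
```

```bash
python3 -c "
from h import *
plan([0.455,0.122,0.078],maxs=0.005)
"
```

```text
t 6.95 p [0.4564 0.1215 0.0914] F [-0.37  0.79  0.85] op 0.002 toolR y [ 1.    -0.002  0.007] x [ 0.007  0.    -1.   ]
twist [[-0.002, -0.0, -0.007], [0.0, 0.0, 0.0], [0.0, 0.0, 0.0], [0.0, 0.0, 0.0], [0.0, 0.0, 0.0]]
travel [[0.005, -0.0005, -0.0002], [0.005, -0.0005, -0.0002], [0.0035, -0.0003, -0.0001], [0.0, 0.0, 0.0], [0.0, 0.0, 0.0]]
```

Call:
{"api": "arm_command", "payload": {
  "twist": [
    [0, 0, -0.005],
    [0, 0, 0],
    [0, 0, 0]
  ],
  "travel": [
    [0.005, -0.001, 0],
    [0.005, -0.001, 0],
    [0.002, 0, 0]
  ],
  "fingers": [0, 0, 0]
}}

```text
time: 7.25
tool_pos: [0.4546, 0.1217, 0.0791]
tool_rot: [95.2, 89.9, 5.1]
wrist_force: [-0.3, 0.5, -0.6]
opening: 0.002
```

```bash
python3 -c "
from h import *
plan([0.455,0.122,0.078],maxs=0.005)
"
```

```text
t 7.25 p [0.4546 0.1217 0.0791] F [-0.3   0.45 -0.65] op 0.002 toolR y [ 1.    -0.001  0.002] x [ 0.002  0.    -1.   ]
twist [[-0.001, -0.0, -0.002], [-0.0, 0.0, 0.0], [-0.0, 0.0, 0.0], [0.0, 0.0, 0.0], [0.0, 0.0, 0.0]]
travel [[0.0011, 0.0004, -0.0003], [0.0, 0.0, 0.0], [0.0, 0.0, 0.0], [0.0, 0.0, 0.0], [0.0, 0.0, 0.0]]
```

Call:
{"api": "arm_command", "payload": {
  "twist": [
    [0, 0, 0],
    [0, 0, 0],
    [0, 0, 0]
  ],
  "travel": [
    [0.003, 0, 0],
    [0.003, 0, 0],
    [0.002, 0, 0]
  ],
  "fingers": [0, 0, 0]
}}

```text
time: 7.55
tool_pos: [0.4547, 0.1217, 0.0766]
tool_rot: [85.8, 89.8, -4.3]
wrist_force: [-3.4, -0.6, 7.8]
opening: -0.0
```

Call:
{"api": "arm_command", "payload": {
  "twist": [
    [0, 0, 0]
  ],
  "travel": [
    [0.003, 0, 0]
  ],
  "fingers": [0]
}}

```text
time: 7.65
tool_pos: [0.4549, 0.1218, 0.0763]
tool_rot: [84.2, 89.7, -5.8]
wrist_force: [-5.1, -0.7, 15.9]
opening: 0.004
```

```bash
python3 -c "
from h import *
import cv2
plan([0.455,0.122,0.078],maxs=0.005)
p,d=env.get_image('wrist');cv2.imwrite('pics/w7.png',p)
p,d=env.get_image('scene');cv2.imwrite('pics/s7.png',cv2.resize(p[170:320,220:400],None,fx=4,fy=4))
print(env.state())
"
```

```text
t 7.65 p [0.4549 0.1218 0.0763] F [-5.11 -0.69 15.9 ] op 0.004 toolR y [ 1.    -0.001  0.005] x [ 0.005 -0.    -1.   ]
twist [[-0.001, 0.0, -0.005], [0.0, -0.0, 0.0], [0.0, 0.0, 0.0], [0.0, 0.0, 0.0], [0.0, 0.0, 0.0]]
travel [[-0.0017, 0.0002, -0.0002], [0.0, 0.0, 0.0], [0.0, 0.0, 0.0], [0.0, 0.0, 0.0], [0.0, 0.0, 0.0]]
{'time': 7.75, 'joints': array([ 6.85507729e+00, -3.58611315e+00, -2.05800518e+01,  7.27532972e+01,
       -5.99072008e-02,  9.69064453e+01]), 'qvel': array([-0.04665106,  0.02771482, -0.18935055, -0.15395997, -0.01752373,
       -0.0456473 ]), 'tau': array([-2.50590043e-01, -2.47080481e+01,  2.86683583e+01, -2.05126517e+00,
        8.20996519e-02, -2.32356624e-02]), 'tool_pos': array([0.454747  , 0.12173836, 0.0759819 ]), 'tool_rot': array([83.57298315, 89.74023365, -6.47851697]), 'wrist_force': array([-4.36209129, -0.31348169, 10.6036346 ]), 'torque': array([-0.2181916 ,  1.08321108, -0.0345248 ]), 'opening': 0.0007992203057599389}
```

View pics/w7.png

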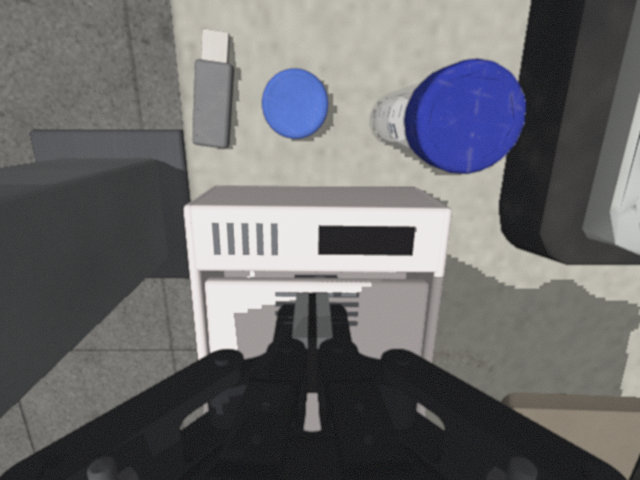

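View pics/s7.png

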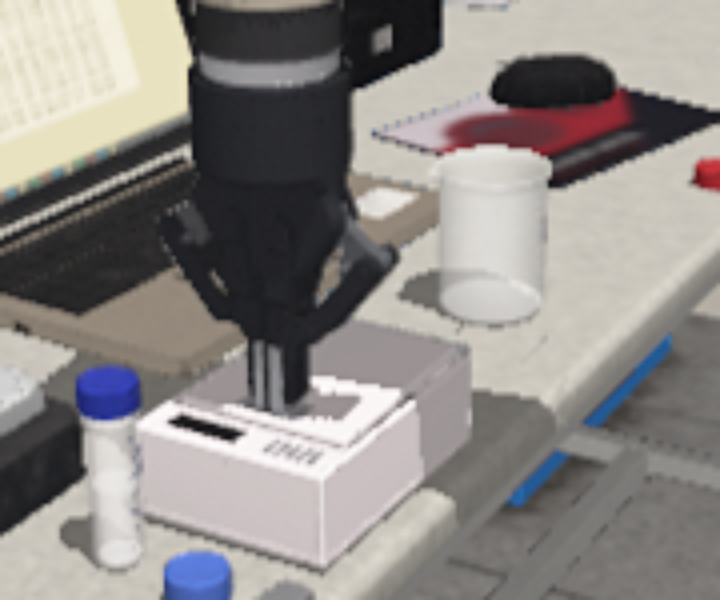

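```bash
python3 -c "
from h import *
import cv2
s=env.state()
c=env.calibration('wrist');R=Rot.from_euler('xyz',s['tool_rot'],degrees=True).as_matrix();M=np.array(c['mount']);K=c['intrinsics']
def pr(x,y,z):
    q=R.T@(np.array([x,y,z])-s['tool_pos']);q=np.linalg.inv(M)@np.r_[q,1]
    return (K[0,2]+K[0,0]*q[0]/-q[2]).round(1),(K[1,2]+K[1,1]*q[1]/q[2]).round(1)
for z in (.060,.058,.054,.050,.046): print(z,pr(.408,.1355,z),pr(.504,.1355,z))
print('panel',pr(.456,.1385,.054),pr(.456,.1675,.054))
for i in (6,7):
  p=cv2.imread(f'pics/w{i}.png');cv2.imwrite(f'pics/z{i}.png',cv2.resize(p[160:360,180:460],None,fx=2.8,fy=2.8,interpolation=cv2.INTER_CUBIC))
"
```

```text
0.06 (np.float64(202.0), np.float64(284.0)) (np.float64(435.0), np.float64(283.6))
0.058 (np.float64(203.3), np.float64(282.0)) (np.float64(433.4), np.float64(281.6))
0.054 (np.float64(205.9), np.float64(278.1)) (np.float64(430.5), np.float64(277.7))
0.05 (np.float64(208.4), np.float64(274.4)) (np.float64(427.7), np.float64(274.0))
0.046 (np.float64(210.7), np.float64(270.8)) (np.float64(425.0), np.float64(270.5))
panel (np.float64(318.3), np.float64(271.4)) (np.float64(318.7), np.float64(204.5))
```

View pics/z7.png

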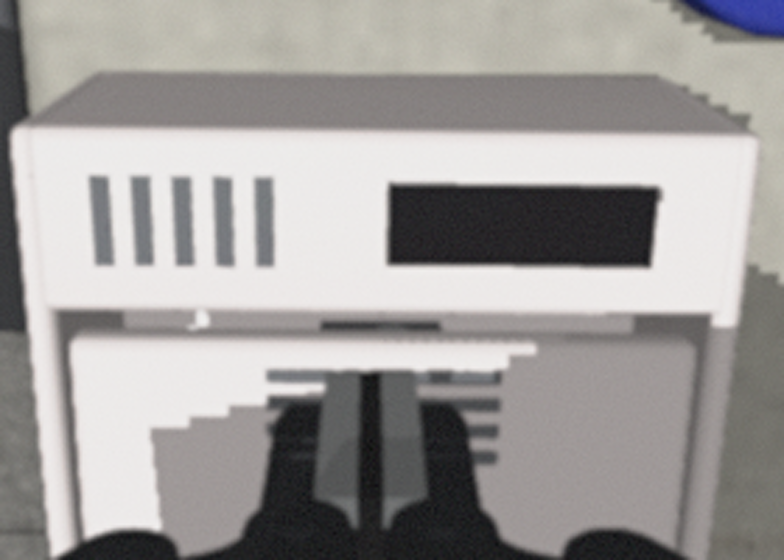

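View pics/z6.png

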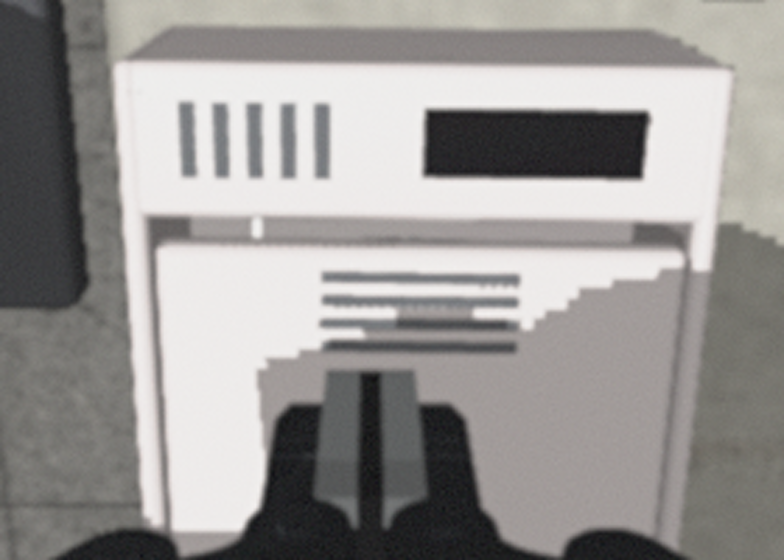

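Call:
{"api": "arm_command", "payload": {
  "twist": [
    [0, 0, 0]
  ],
  "travel": [
    [0.001, -0.001, 0]
  ],
  "fingers": [0]
}}

```text
time: 7.85
tool_pos: [0.4544, 0.1218, 0.0764]
tool_rot: [84.5, 89.6, -5.6]
wrist_force: [1.1, -0.6, 0.6]
opening: 0.001
```

```bash
python3 -c "
from h import *
s=env.state();print(s['tool_pos'],s['wrist_force'],s['torque'],s['tau'],s['qvel'],s['tool_rot'])
"
```

```text
[0.45438393 0.12176235 0.07635115] [ 1.1496196  -0.59128864  0.56686476] [-0.06363378 -0.13820775  0.04182613] [ 1.89072839e-01 -2.80292970e+01  3.04746151e+01  2.99147749e-01
  1.31942821e-01  4.78045564e-03] [ 0.31469018 -1.98609131 -1.35695337 -0.88624945 -0.30987952  0.17642335] [84.45122067 89.62978724 -5.59161297]
```

Call:
{"api": "arm_command", "payload": {
  "twist": [
    [0, 0, 0],
    [0, 0, 0]
  ],
  "travel": [
    [0.002, 0, 0],
    [0.002, 0, 0]
  ],
  "fingers": [0, 0]
}}

```text
time: 8.05
tool_pos: [0.4548, 0.1218, 0.0758]
tool_rot: [84.0, 89.5, -6.0]
wrist_force: [-5.8, -1.5, 13.4]
opening: 0.002
```

```bash
python3 -c "
from h import *
s=env.state();print(s['time'],s['tool_pos'],s['wrist_force'],s['torque'],s['qvel'])
"
```

```text
8.05 [0.45476016 0.12178008 0.0757646 ] [-5.75549615 -1.54715532 13.3750406 ] [-0.29103218  1.26191909 -0.04061448] [ 0.03866191 -0.28530618 -0.48320783 -0.45891061 -0.11664531 -0.0824006 ]
```

It is stiff at this height. I'll lift straight up and look whether the hatch has already tripped.

Call:
{"api": "arm_command", "payload": {
  "twist": [
    [0, 0, 0],
    [0, 0, 0],
    [0, 0, 0]
  ],
  "travel": [
    [-0.02, 0, 0],
    [-0.03, 0, 0],
    [0, 0, 0]
  ],
  "fingers": [0, 0, 0]
}}

```text
time: 8.35
tool_pos: [0.4534, 0.1219, 0.1258]
tool_rot: [82.1, 89.6, -7.9]
wrist_force: [0.9, 0.6, 0.3]
opening: -0.002
```

```bash
python3 -c "
from h import *
import cv2
plan([0.455,0.122,0.078],maxs=0.005)
p,d=env.get_image('wrist');cv2.imwrite('pics/w8.png',p)
p,d=env.get_image('scene');cv2.imwrite('pics/s8.png',cv2.resize(p[170:320,220:400],None,fx=4,fy=4))
"
```

```text
t 8.35 p [0.4534 0.1219 0.1258] F [0.9  0.57 0.32] op -0.002 toolR y [ 1.    -0.     0.006] x [ 0.006 -0.001 -1.   ]
twist [[-0.0, 0.001, -0.006], [-0.0, 0.0, -0.0], [0.0, 0.0, -0.0], [0.0, 0.0, 0.0], [0.0, 0.0, -0.0]]
travel [[0.005, 0.0001, -0.0], [0.005, 0.0002, -0.0], [0.005, 0.0002, -0.0], [0.005, 0.0002, -0.0], [0.005, 0.0002, -0.0]]
```

View pics/w8.png

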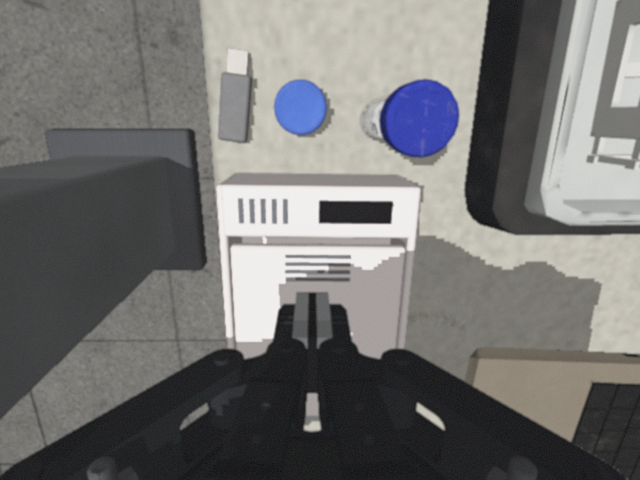

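View pics/s8.png

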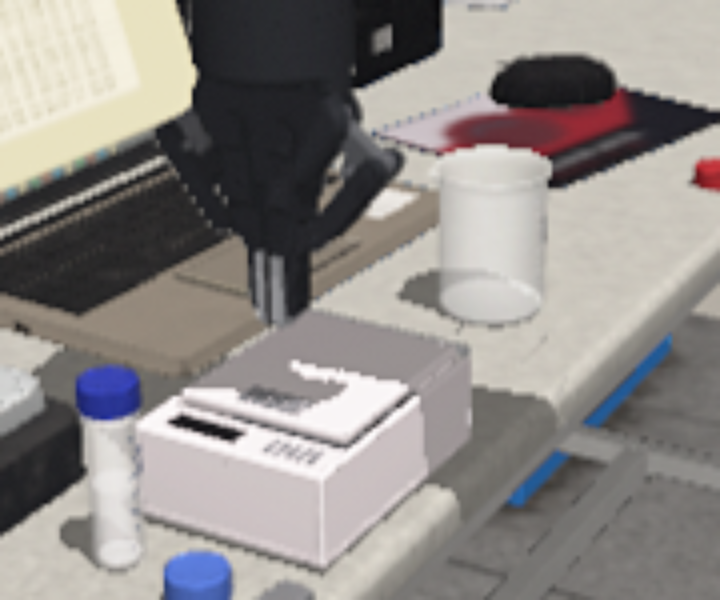

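```bash
python3 -c "
from h import *
import cv2
p=cv2.imread('pics/w8.png');cv2.imwrite('pics/z8.png',cv2.resize(p[160:360,180:460],None,fx=2.8,fy=2.8,interpolation=cv2.INTER_CUBIC))
c=env.calibration('wrist');M=np.array(c['mount']);K=c['intrinsics']
def pr(pos,rot,x,y,z):
    R=Rot.from_euler('xyz',rot,degrees=True).as_matrix()
    q=R.T@(np.array([x,y,z])-pos);q=np.linalg.inv(M)@np.r_[q,1]
    return np.array([(K[0,2]+K[0,0]*q[0]/-q[2]),(K[1,2]+K[1,1]*q[1]/q[2])])
poses={6:([.4483,.118,.111],[-60.8,89.6,-151.0]),7:([.4549,.1218,.0763],[84.2,89.7,-5.8]),8:([.4534,.1219,.1258],[82.1,89.6,-7.9])}
for i,(a,b) in poses.items():
    print(i)
    for z in (.060,.058,.055,.052,.048):
        l=pr(a,b,.408,.1355,z);r=pr(a,b,.504,.1355,z);print('  ',z,'w',(r-l)[0].round(1),'row',l[1].round(1),r[1].round(1))
    print('  panel row',pr(a,b,.456,.1385,.055).round(1), pr(a,b,.456,.1675,.055).round(1),'w far',(pr(a,b,.511,.1675,.055)-pr(a,b,.401,.1675,.055))[0].round(1))
for i in (6,7,8):
    g=cv2.imread(f'pics/w{i}.png')[:,:,1].astype(int)
    for col in (255,385): print(i,col,list(g[228:295,col]))
    r={6:252,7:284,8:250}[i]; print('row',list(g[r,185:260]),list(g[r,385:450]))
"
```

```text
6
   0.06 w 192.6 row 247.2 247.1
   0.058 w 190.6 row 245.8 245.8
   0.055 w 187.8 row 243.9 243.9
   0.052 w 185.0 row 242.1 242.0
   0.048 w 181.4 row 239.7 239.6
  panel row [330.7 238.3] [331.5 181.4] w far 227.0
7
   0.06 w 232.5 row 283.8 283.5
   0.058 w 229.7 row 281.8 281.5
   0.055 w 225.5 row 278.8 278.6
   0.052 w 221.5 row 276.0 275.7
   0.048 w 216.3 row 272.4 272.1
  panel row [318.  272.2] [318.4 205. ] w far 275.5
8
   0.06 w 177.7 row 245.3 245.0
   0.058 w 176.0 row 244.1 243.9
   0.055 w 173.5 row 242.3 242.1
   0.052 w 171.1 row 240.7 240.4
   0.048 w 168.1 row 238.5 238.3
  panel row [318.7 237.1] [319.  184.6] w far 208.8
6 255 [np.int64(235), np.int64(235), np.int64(234), np.int64(235), np.int64(236), np.int64(235), np.int64(235), np.int64(226), np.int64(210), np.int64(184), np.int64(160), np.int64(155), np.int64(158), np.int64(158), np.int64(156), np.int64(154), np.int64(144), np.int64(138), np.int64(153), np.int64(183), np.int64(217), np.int64(227), np.int64(232), np.int64(234), np.int64(235), np.int64(235), np.int64(234), np.int64(235), np.int64(235), np.i
[... 11166 characters left out ...]
nt64(229), np.int64(205), np.int64(164), np.int64(153), np.int64(178), np.int64(203), np.int64(212), np.int64(218), np.int64(216), np.int64(205), np.int64(185), np.int64(151), np.int64(128), np.int64(120), np.int64(118), np.int64(119), np.int64(118), np.int64(118), np.int64(121), np.int64(118), np.int64(118), np.int64(121), np.int64(121), np.int64(121), np.int64(120), np.int64(120), np.int64(123), np.int64(123), np.int64(121), np.int64(119), np.int64(118), np.int64(118), np.int64(117), np.int64(120), np.int64(119), np.int64(121), np.int64(119), np.int64(115), np.int64(116), np.int64(118), np.int64(118), np.int64(118), np.int64(118), np.int64(118), np.int64(121), np.int64(117), np.int64(118)]
```

View pics/z8.png

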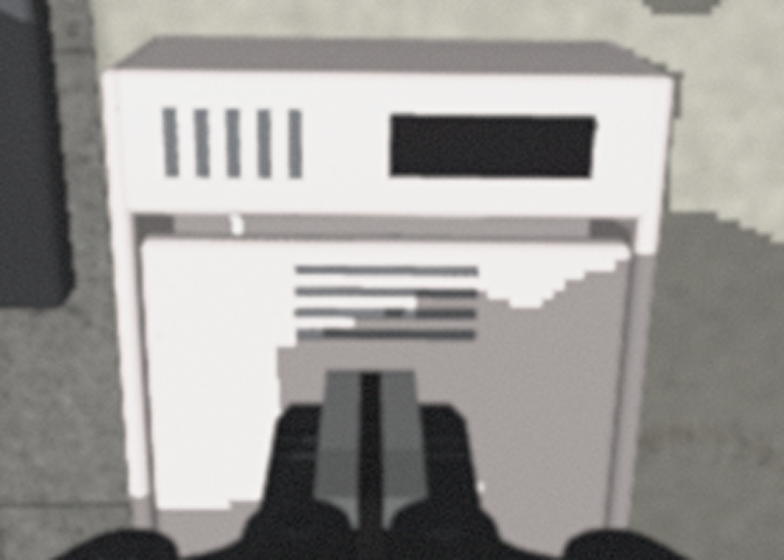

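The hatch is still closed and latched. Image scale suggests it went in only about 2 mm before becoming rigid. I'll retry a few mm nearer the hinge, so no finger part can bear on the fixed panel, and log force against depth in small steps.

Call:
{"api": "arm_command", "payload": {
  "twist": [
    [0, 0, -0.006],
    [0, 0, 0],
    [0, 0, 0],
    [0, 0, 0]
  ],
  "travel": [
    [0.018, 0.002, 0.007],
    [0.018, -0.001, 0],
    [0.005, -0.001, 0],
    [0, 0, 0]
  ],
  "fingers": [0, 0, 0, 0]
}}

```text
time: 8.85
tool_pos: [0.4498, 0.1143, 0.0762]
tool_rot: [-80.3, 89.5, -170.3]
wrist_force: [1.7, 0.3, 4.6]
opening: 0.001
```

```bash
python3 -c "
from h import *
plan([0.456,0.115,0.082],maxs=0.005)
"
```

```text
t 8.85 p [0.4498 0.1143 0.0762] F [1.68 0.27 4.58] op 0.001 toolR y [ 1.    -0.    -0.009] x [-0.009 -0.002 -1.   ]
twist [[-0.0, 0.002, 0.009], [0.0, -0.0, -0.0], [0.0, 0.0, 0.0], [0.0, 0.0, 0.0], [0.0, -0.0, 0.0]]
travel [[-0.0034, 0.0036, -0.0004], [-0.0024, 0.0026, -0.0003], [0.0, 0.0, 0.0], [0.0, 0.0, 0.0], [0.0, 0.0, 0.0]]
```

Call:
{"api": "arm_command", "payload": {
  "twist": [
    [0, 0, 0]
  ],
  "travel": [
    [0.001, 0, 0]
  ],
  "fingers": [0]
}}

```text
time: 8.95
tool_pos: [0.4499, 0.1144, 0.076]
tool_rot: [-79.3, 89.5, -169.3]
wrist_force: [-2.3, -0.1, 10.0]
opening: 0.001
```

Call:
{"api": "arm_command", "payload": {
  "twist": [
    [0, 0, 0]
  ],
  "travel": [
    [0.002, 0, 0]
  ],
  "fingers": [0]
}}

```text
time: 9.05
tool_pos: [0.4501, 0.1144, 0.0759]
tool_rot: [-76.8, 89.5, -166.8]
wrist_force: [-4.1, 0.2, 13.0]
opening: 0.002
```

Call:
{"api": "arm_command", "payload": {
  "twist": [
    [0, 0, 0]
  ],
  "travel": [
    [0.002, 0, 0]
  ],
  "fingers": [0]
}}

```text
time: 9.15
tool_pos: [0.45, 0.1144, 0.076]
tool_rot: [-74.1, 89.5, -164.0]
wrist_force: [-3.5, -0.3, 9.8]
opening: 0.004
```

```bash
cat >> h.py <<'E'
def cloud(pic=None):
    import cv2
    c=env.calibration('wrist');s=env.state();R=Rot.from_euler('xyz',s['tool_rot'],degrees=True).as_matrix()
    M=np.array(c['mount']);K=c['intrinsics'];p,d=env.get_image('wrist')
    if pic: cv2.imwrite(pic,p)
    v,u=np.mgrid[0:480,0:640]
    P=np.stack([(u-K[0,2])/K[0,0]*d,-(v-K[1,2])/K[1,1]*d,-d],-1)
    P=P@M[:3,:3].T+M[:3,3];P=P@R.T+s['tool_pos'];P[d==0]=np.nan
    return s,p,P
def hatchz():
    s,p,P=cloud()
    print('pose',s['tool_pos'].round(4),'F',s['wrist_force'].round(1))
    x,y,z=P[...,0],P[...,1],P[...,2]
    for n,xa,xb,ya,yb in [('panel',.41,.50,.145,.162),('hatchL .126-.133',.412,.432,.126,.133),('hatchR',.48,.50,.126,.133),('hatchL .11-.12',.412,.432,.11,.12),('hatchR .11-.12',.48,.50,.11,.12),('hatchR .09-.1',.48,.50,.09,.1),('cap/desk',.42,.5,.172,.18)]:
        m=(x>xa)&(x<xb)&(y>ya)&(y<yb)&(z>.03)&(z<.07);print(n,m.sum(),np.round(np.median(z[m])*1000,2) if m.any() else None, np.round(z[m].std()*1000,2) if m.any() else '')
E
python3 -c "
from h import *
hatchz()"
```

```text
pose [0.45   0.1144 0.076 ] F [-3.5 -0.3  9.8]
panel 8903 54.08 0.71
hatchL .126-.133 737 56.11 0.6
hatchR 755 56.02 0.62
hatchL .11-.12 978 56.61 0.57
hatchR .11-.12 977 56.48 0.58
hatchR .09-.1 508 57.07 0.58
cap/desk 0 None
```

```bash
cat >> h.py <<'E'
def ang():
    s,p,P=cloud();x,y,z=P[...,0],P[...,1],P[...,2]
    m=(y>.06)&(y<.132)&(((x>.412)&(x<.433))|((x>.478)&(x<.5)))&(z>.04)&(z<.07)
    A=np.c_[x[m]-.455,y[m]-.12,np.ones(m.sum())];k=np.linalg.lstsq(A,z[m],rcond=None)[0]
    r=z[m]-A@k;g=abs(r)<.0015;k=np.linalg.lstsq(A[g],z[m][g],rcond=None)[0]
    m2=(y>.145)&(y<.162)&(x>.41)&(x<.5)&(z>.045)&(z<.065)
    print('t',s['time'],'z',s['tool_pos'].round(4),'F',s['wrist_force'].round(1),'hatch slope x,y',k[:2].round(4),'z@.12',(k[2]*1000).round(2),'panel',np.median(z[m2]).round(5))
E
python3 -c "
from h import *
ang();ang();ang()"
```

```text
t 9.2 z [0.45   0.1144 0.076 ] F [-3.2 -0.4  8.4] hatch slope x,y [-0.0009 -0.0294] z@.12 56.41 panel 0.05408
t 9.25 z [0.45   0.1144 0.076 ] F [-4.2 -0.5  7.9] hatch slope x,y [-0.0009 -0.0307] z@.12 56.37 panel 0.05402
t 9.3 z [0.45   0.1144 0.076 ] F [-3.2 -1.6  8. ] hatch slope x,y [-0.0009 -0.0305] z@.12 56.39 panel 0.05407
```

Call:
{"api": "arm_command", "payload": {
  "twist": [
    [0, 0, 0],
    [0, 0, 0]
  ],
  "travel": [
    [0.003, 0, 0],
    [0.003, 0, 0]
  ],
  "fingers": [0, 0]
}}

```text
time: 9.55
tool_pos: [0.4501, 0.1144, 0.0758]
tool_rot: [-64.3, 89.6, -154.3]
wrist_force: [-5.6, 0.3, 13.7]
opening: -0.0
```

```bash
python3 -c "
from h import *
ang();ang()"
```

```text
t 9.55 z [0.4501 0.1144 0.0758] F [-5.6  0.3 13.7] hatch slope x,y [-0.0009 -0.0319] z@.12 56.23 panel 0.05405
t 9.6 z [0.4501 0.1144 0.0758] F [-5.8 -0.6 13.1] hatch slope x,y [-0.0012 -0.0325] z@.12 56.23 panel 0.05406
```

```bash
python3 -c "
from h import *
s,p,P=cloud();x,y,z=P[...,0],P[...,1],P[...,2]
m=(y>.143)&(y<.164)&(x>.41)&(x<.5)&(z>.045)&(z<.065)
A=np.c_[x[m]-.455,y[m]-.15,np.ones(m.sum())];k=np.linalg.lstsq(A,z[m],rcond=None)[0];print('panel',k)
m=(y>.172)&(x>.38)&(x<.52)&(abs(z)<.012)
A=np.c_[x[m]-.455,y[m]-.15,np.ones(m.sum())];k=np.linalg.lstsq(A,z[m],rcond=None)[0];print('desk',k)
# side rims
for ya in np.arange(.05,.14,.01):
    o=[]
    for xa,xb in ((.4005,.4045),(.412,.433),(.478,.5),(.5065,.5095)):
        q=(y>ya)&(y<ya+.01)&(x>xa)&(x<xb)&(z>.03)&(z<.07);o.append((int(q.sum()),(np.median(z[q])*1000).round(2) if q.any() else None))
    print(ya.round(2),o)
"
```

```text
panel [ 0.00411132 -0.00767228  0.05405691]
desk [-0.02410893  0.00178588  0.00010431]
0.05 [(0, None), (0, None), (0, None), (31, np.float64(53.33))]
0.06 [(0, None), (0, None), (48, np.float64(58.01)), (0, None)]
0.07 [(0, None), (0, None), (0, None), (0, None)]
0.08 [(1, np.float64(47.44)), (1, np.float64(56.04)), (0, None), (62, np.float64(53.39))]
0.09 [(158, np.float64(53.34)), (538, np.float64(57.06)), (588, np.float64(56.95)), (103, np.float64(53.45))]
0.1 [(173, np.float64(53.52)), (898, np.float64(56.73)), (1014, np.float64(56.77)), (113, np.float64(53.37))]
0.11 [(183, np.float64(53.39)), (1031, np.float64(56.49)), (1082, np.float64(56.4)), (124, np.float64(53.37))]
0.12 [(184, np.float64(53.45)), (1064, np.float64(56.15)), (1127, np.float64(56.02)), (139, np.float64(53.37))]
0.13 [(190, np.float64(53.57)), (909, np.float64(55.33)), (949, np.float64(54.85)), (159, np.float64(53.47))]
```

```bash
python3 -c "
from h import *
import cv2
s=env.state();print(s['wrist_force'],s['torque'])
p,d=env.get_image('scene');cv2.imwrite('pics/s9.png',cv2.resize(p[215:290,240:340],None,fx=8,fy=8,interpolation=cv2.INTER_CUBIC))
s,p,P=cloud('pics/w9.png');cv2.imwrite('pics/z9.png',cv2.resize(p[240:440,200:440],None,fx=3,fy=3,interpolation=cv2.INTER_CUBIC))
"
```

```text
[-6.11838025 -0.8214453  12.67339244] [-0.18532245  1.19280955  0.00804501]
```

View pics/s9.png

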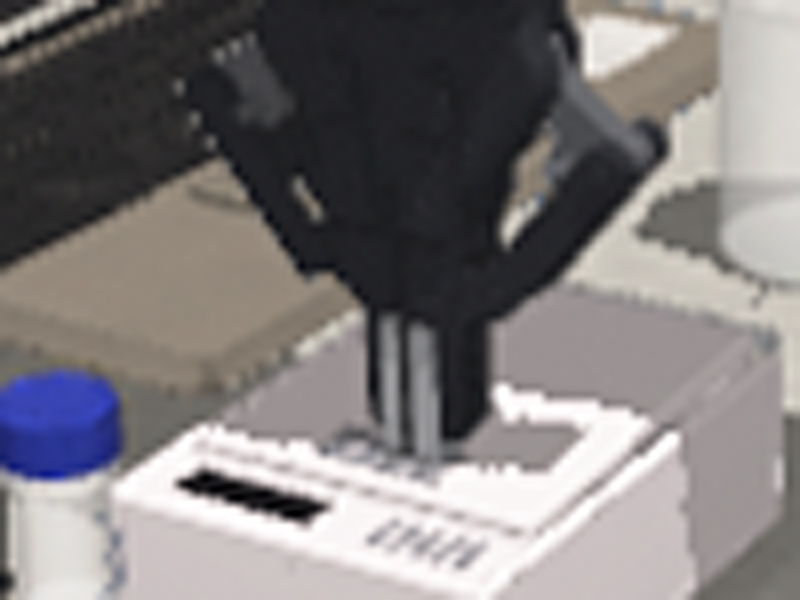

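View pics/z9.png

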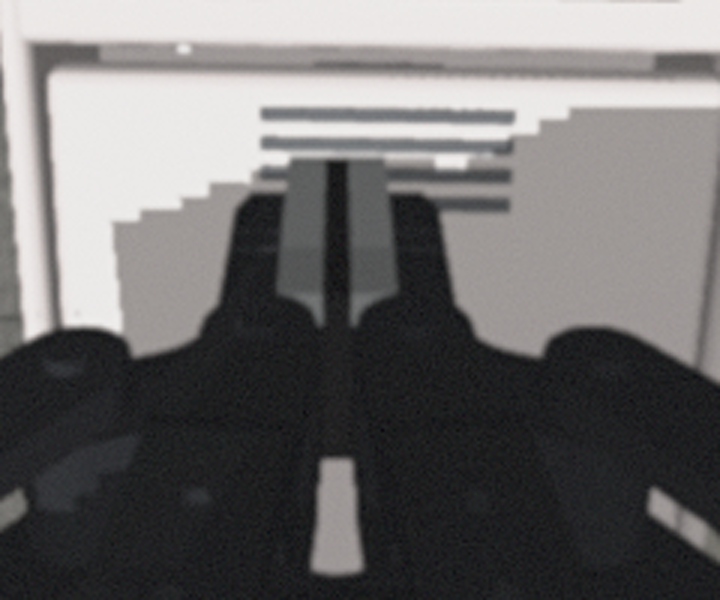

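Call:
{"api": "arm_command", "payload": {
  "twist": [
    [0, 0, 0],
    [0, 0, 0]
  ],
  "travel": [
    [-0.012, 0, 0],
    [-0.001, 0.005, -0.005]
  ],
  "fingers": [0, 0]
}}

```text
time: 10.0
tool_pos: [0.4549, 0.1195, 0.0906]
tool_rot: [-60.7, 89.6, -150.6]
wrist_force: [0.3, 0.2, -0.3]
opening: 0.003
```

```bash
python3 -c "
from h import *
ang();ang()
s,p,P=cloud();x,y,z=P[...,0],P[...,1],P[...,2]
for a in np.arange(.128,.146,.001):
    q=(y>a)&(y<a+.001)&(x>.42)&(x<.44);q2=(y>a)&(y<a+.001)&(x>.452)&(x<.46)
    print(a.round(3),np.nanmedian(z[q])*1000//.1/10,np.nanmedian(z[q2])*1000//.1/10)
"
```

```text
t 10.0 z [0.4549 0.1195 0.0906] F [ 0.3  0.2 -0.3] hatch slope x,y [-0.0002  0.0044] z@.12 59.87 panel 0.05405
t 10.05 z [0.4556 0.1203 0.0898] F [ 0.2 -0.2 -0.8] hatch slope x,y [-0.0002  0.0043] z@.12 59.84 panel 0.05406
0.128 130.3 116.6
0.129 136.5 145.6
0.13 134.3 137.8
0.131 125.1 124.6
0.132 121.2 123.5
0.133 60.3 138.8
0.134 58.5 60.0
0.135 146.7 147.0
0.136 150.8 145.7
0.137 156.0 147.1
0.138 162.4 53.0
0.139 162.6 53.7
0.14 53.8 53.5
0.141 53.8 53.5
0.142 53.7 53.5
0.143 53.7 53.8
0.144 53.7 53.7
0.145 53.7 53.7
```

```bash
python3 -c "
from h import *
plan([0.456,0.121,0.079],maxs=0.005); print(env.state()['joints'])"
```

```text
t 10.15 p [0.454  0.1197 0.0882] F [-0.46 -0.01 -0.02] op 0.002 toolR y [ 1.     0.001 -0.009] x [-0.009 -0.003 -1.   ]
twist [[0.001, 0.003, 0.009], [0.0, -0.0, -0.0], [0.0, 0.0, 0.0], [0.0, 0.0, 0.0], [0.0, 0.0, 0.0]]
travel [[0.0048, 0.0011, -0.0007], [0.0043, 0.001, -0.0006], [0.0, 0.0, 0.0], [0.0, 0.0, 0.0], [0.0, 0.0, 0.0]]
[  6.66479066  -3.35491884 -18.93860337  74.96563353  -0.13204683
  96.58620271]
```

Call:
{"api": "arm_command", "payload": {
  "twist": [
    [0.001, 0.003, 0.008],
    [0, 0, 0],
    [0, 0, 0]
  ],
  "travel": [
    [0.004, 0.001, -0.001],
    [0.004, 0, 0],
    [0.003, -0.001, 0]
  ],
  "fingers": [0, 0, 0]
}}

```text
time: 10.45
tool_pos: [0.454, 0.1209, 0.0753]
tool_rot: [-74.1, 89.9, -164.0]
wrist_force: [0.9, -0.2, 14.7]
opening: -0.002
```

```bash
python3 -c "
from h import *
ang();ang()"
```

```text
t 10.45 z [0.454  0.1209 0.0753] F [ 0.9 -0.2 14.7] hatch slope x,y [-0.0013 -0.0351] z@.12 55.95 panel 0.05405
t 10.5 z [0.454  0.1209 0.0755] F [0.1 0.5 1.7] hatch slope x,y [-0.0013 -0.0354] z@.12 55.93 panel 0.05403
```

The hatch is at about -0.040 rad and moving in slowly, as if heavily damped. I'll keep up a steady moderate push.

Call:
{"api": "arm_command", "payload": {
  "twist": [
    [0, 0, 0],
    [0, 0, 0],
    [0, 0, 0]
  ],
  "travel": [
    [0.003, 0, 0],
    [0.003, 0, 0],
    [0.003, 0, 0]
  ],
  "fingers": [0, 0, 0]
}}

```text
time: 10.85
tool_pos: [0.4544, 0.1209, 0.0734]
tool_rot: [72.0, 89.9, -17.9]
wrist_force: [-5.8, -0.4, 16.9]
opening: -0.005
```

```bash
python3 -c "
from h import *
ang();ang()"
```

```text
t 10.85 z [0.4544 0.1209 0.0734] F [-5.8 -0.4 16.9] hatch slope x,y [-0.0012 -0.0528] z@.12 53.99 panel 0.05401
t 10.9 z [0.4543 0.1209 0.0734] F [-5.9 -0.7 14.5] hatch slope x,y [-0.0013 -0.0539] z@.12 53.95 panel 0.05403
```

It moves under steady pressure: about -0.058 rad now. A little more, then straight up.

Call:
{"api": "arm_command", "payload": {
  "twist": [
    [0, 0, 0],
    [0, 0, 0]
  ],
  "travel": [
    [0.003, 0, 0],
    [0.003, 0, 0]
  ],
  "fingers": [0, 0]
}}

```text
time: 11.15
tool_pos: [0.4544, 0.1209, 0.073]
tool_rot: [77.4, 89.8, -12.5]
wrist_force: [-5.4, -0.8, 16.3]
opening: 0.002
```

```bash
python3 -c "
from h import *
ang();plan([0.454,0.121,0.25])"
```

```text
t 11.15 z [0.4544 0.1209 0.073 ] F [-5.4 -0.8 16.3] hatch slope x,y [-0.0012 -0.0594] z@.12 53.47 panel 0.05408
t 11.2 p [0.4543 0.1209 0.0729] F [-4.6  -0.7  14.67] op 0.002 toolR y [1.    0.    0.003] x [ 0.003 -0.001 -1.   ]
twist [[0.0, 0.001, -0.003], [-0.0, 0.0, -0.0], [0.0, 0.0, 0.0], [0.0, 0.0, 0.0], [0.0, 0.0, 0.0]]
travel [[-0.048, 0.0001, -0.0], [-0.048, -0.0001, -0.0], [-0.048, -0.0001, -0.0], [-0.0331, -0.0001, -0.0], [0.0, 0.0, 0.0]]
```

Call:
{"api": "arm_command", "payload": {
  "twist": [
    [0, 0, 0],
    [0, 0, 0],
    [0, 0, 0],
    [0, 0, 0],
    [0, 0, 0]
  ],
  "travel": [
    [-0.048, 0, 0],
    [-0.048, 0, 0],
    [-0.048, 0, -0.005],
    [-0.04, 0, -0.01],
    [0, 0, 0]
  ],
  "fingers": [0, 0, 0, 0, 0]
}}

```text
time: 11.7
tool_pos: [0.4471, 0.1353, 0.2544]
tool_rot: [-80.4, 89.0, -170.5]
wrist_force: [0.2, 0.3, -0.5]
opening: 0.001
```

```bash
python3 -c "
from h import *
import cv2
plan([0.454,0.15,0.30])
p,d=env.get_image('scene');cv2.imwrite('pics/s10.png',cv2.resize(p[150:320,220:420],None,fx=4,fy=3.5))"
```

```text
t 11.7 p [0.4471 0.1353 0.2544] F [ 0.25  0.28 -0.48] op 0.001 toolR y [ 1.    -0.001 -0.017] x [-0.017 -0.003 -1.   ]
twist [[-0.001, 0.003, 0.017], [-0.0, 0.0, 0.0], [0.0, 0.0, 0.0], [0.0, 0.0, 0.0], [0.0, 0.0, 0.0]]
travel [[-0.0454, 0.0061, -0.0145], [-0.0004, 0.0001, -0.0001], [0.0, 0.0, 0.0], [0.0, 0.0, 0.0], [0.0, 0.0, 0.0]]
```

View pics/s10.png

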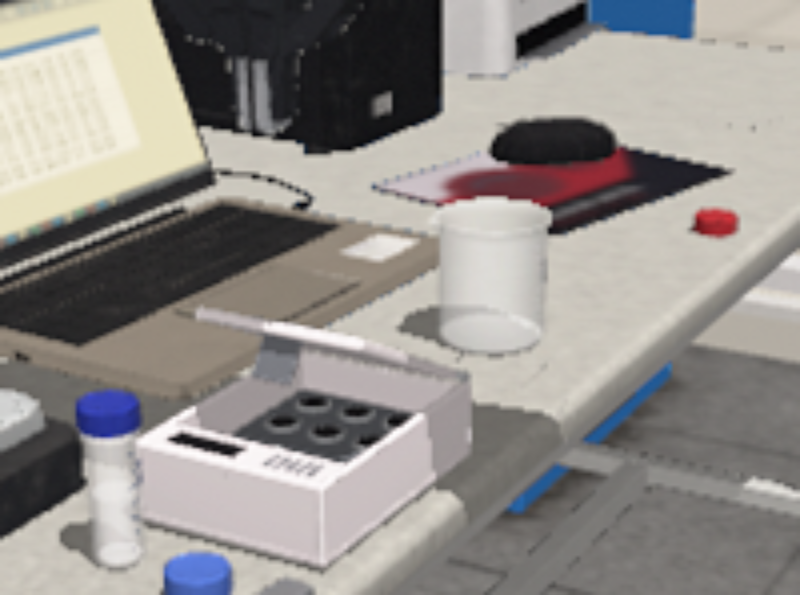

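The hatch has tripped and is swinging open by itself. The hand moves farther up and waits.

Call:
{"api": "arm_command", "payload": {
  "twist": [
    [0, 0, 0],
    [0, 0, 0],
    [0, 0, 0],
    [0, 0, 0],
    [0, 0, 0]
  ],
  "travel": [
    [-0.04, 0, -0.012],
    [0, 0, 0],
    [0, 0, 0],
    [0, 0, 0],
    [0, 0, 0]
  ],
  "fingers": [0, 0, 0, 0, 0]
}}

```text
time: 12.25
tool_pos: [0.4393, 0.1451, 0.2768]
tool_rot: [-79.0, 87.1, -169.1]
wrist_force: [0.4, 0.6, 0.0]
opening: 0.002
```

Call:
{"api": "arm_command", "payload": {
  "twist": [
    [0, 0, 0],
    [0, 0, 0],
    [0, 0, 0],
    [0, 0, 0],
    [0, 0, 0]
  ],
  "travel": [
    [0, 0, 0],
    [0, 0, 0],
    [0, 0, 0],
    [0, 0, 0],
    [0, 0, 0]
  ],
  "fingers": [0, 0, 0, 0, 0]
}}

```text
time: 12.75
tool_pos: [0.4391, 0.1445, 0.2756]
tool_rot: [-79.0, 87.0, -169.1]
wrist_force: [-0.9, 0.3, 0.8]
opening: 0.005
```

Call:
{"api": "arm_command", "payload": {
  "twist": [
    [0, 0, 0],
    [0, 0, 0],
    [0, 0, 0],
    [0, 0, 0],
    [0, 0, 0]
  ],
  "travel": [
    [0, 0, 0],
    [0, 0, 0],
    [0, 0, 0],
    [0, 0, 0],
    [0, 0, 0]
  ],
  "fingers": [0, 0, 0, 0, 0]
}}

```text
time: 13.25
tool_pos: [0.4393, 0.1446, 0.276]
tool_rot: [-79.0, 87.0, -169.1]
wrist_force: [0.1, 0.6, 0.9]
opening: -0.001
```

Call:
{"api": "arm_command", "payload": {
  "twist": [
    [0, 0, 0],
    [0, 0, 0],
    [0, 0, 0],
    [0, 0, 0],
    [0, 0, 0]
  ],
  "travel": [
    [0, 0, 0],
    [0, 0, 0],
    [0, 0, 0],
    [0, 0, 0],
    [0, 0, 0]
  ],
  "fingers": [0, 0, 0, 0, 0]
}}

```text
time: 13.75
tool_pos: [0.4393, 0.1446, 0.276]
tool_rot: [-79.0, 87.0, -169.1]
wrist_force: [0.6, -0.3, 0.1]
opening: -0.0
```

Call:
{"api": "arm_command", "payload": {
  "twist": [
    [0, 0, 0],
    [0, 0, 0],
    [0, 0, 0],
    [0, 0, 0],
    [0, 0, 0]
  ],
  "travel": [
    [0, 0, 0],
    [0, 0, 0],
    [0, 0, 0],
    [0, 0, 0],
    [0, 0, 0]
  ],
  "fingers": [0, 0, 0, 0, 0]
}}

```text
time: 14.25
tool_pos: [0.4393, 0.1446, 0.2759]
tool_rot: [-78.9, 87.0, -169.1]
wrist_force: [0.3, -0.6, -0.4]
opening: 0.001
```

Call:
{"api": "arm_command", "payload": {
  "twist": [
    [0, 0, 0],
    [0, 0, 0],
    [0, 0, 0],
    [0, 0, 0],
    [0, 0, 0]
  ],
  "travel": [
    [0, 0, 0],
    [0, 0, 0],
    [0, 0, 0],
    [0, 0, 0],
    [0, 0, 0]
  ],
  "fingers": [0, 0, 0, 0, 0]
}}

```text
time: 14.75
tool_pos: [0.4393, 0.1446, 0.276]
tool_rot: [-79.0, 87.0, -169.1]
wrist_force: [-0.4, -0.1, 0.4]
opening: 0.003
```

```bash
python3 -c "
from h import *
import cv2
plan([0.454,0.15,0.30])
p,d=env.get_image('scene');cv2.imwrite('pics/s11.png',cv2.resize(p[150:320,220:420],None,fx=4,fy=3.5))
p,d=env.get_image('wrist');cv2.imwrite('pics/w11.png',p)
p,d=env.get_image('top');cv2.imwrite('pics/t11.png',cv2.resize(p[190:300,200:400],None,fx=4,fy=4))"
```

```text
t 14.75 p [0.4393 0.1446 0.276 ] F [-0.44 -0.12  0.38] op 0.003 toolR y [ 0.999 -0.003 -0.051] x [-0.051 -0.01  -0.999]
twist [[-0.003, 0.01, 0.051], [-0.0, 0.0, 0.0], [0.0, 0.0, 0.0], [0.0, 0.0, 0.0], [0.0, 0.0, 0.0]]
travel [[-0.0248, 0.0135, -0.0051], [0.0, 0.0, 0.0], [0.0, 0.0, 0.0], [0.0, 0.0, 0.0], [0.0, 0.0, 0.0]]
```

View pics/s11.png

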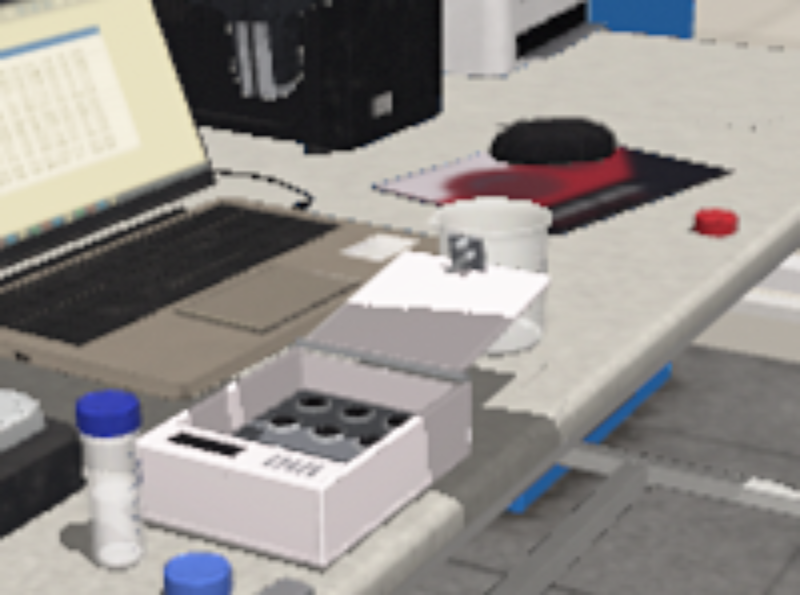

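View pics/t11.png

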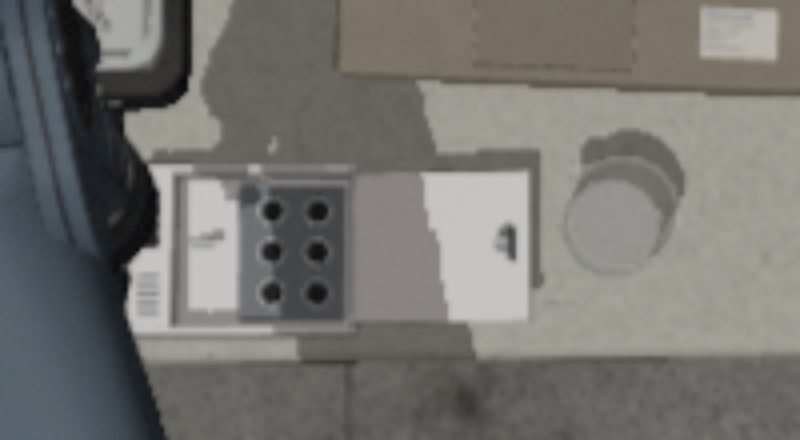

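The hatch lies open at crop (440,245), with its edge at column 530. The beaker stands clear from column 563. I'll wait and check the angle and rest by depth.

Call:
{"api": "arm_command", "payload": {
  "twist": [
    [0, 0, 0],
    [0, 0, 0],
    [0, 0, 0],
    [0, 0, 0],
    [0, 0, 0]
  ],
  "travel": [
    [0, 0, 0],
    [0, 0, 0],
    [0, 0, 0],
    [0, 0, 0],
    [0, 0, 0]
  ],
  "fingers": [0, 0, 0, 0, 0]
}}

```text
time: 15.4
tool_pos: [0.4393, 0.1446, 0.276]
tool_rot: [-79.0, 87.0, -169.1]
wrist_force: [-0.4, -0.1, -0.5]
opening: 0.003
```

Call:
{"api": "arm_command", "payload": {
  "twist": [
    [0, 0, 0],
    [0, 0, 0],
    [0, 0, 0],
    [0, 0, 0],
    [0, 0, 0]
  ],
  "travel": [
    [0, 0, 0],
    [0, 0, 0],
    [0, 0, 0],
    [0, 0, 0],
    [0, 0, 0]
  ],
  "fingers": [0, 0, 0, 0, 0]
}}

```text
time: 15.9
tool_pos: [0.4393, 0.1447, 0.276]
tool_rot: [-79.0, 87.0, -169.1]
wrist_force: [0.8, -0.8, -0.1]
opening: -0.002
```

```bash
python3 -c "
from h import *
import cv2
c=env.calibration('top');K=c['intrinsics'];T=np.linalg.inv(c['camera_from_world'])
p,d=env.get_image('top');cv2.imwrite('pics/t12.png',cv2.resize(p[190:300,200:400],None,fx=4,fy=4))
v,u=np.mgrid[0:480,0:640]
P=np.stack([(u-K[0,2])/K[0,0]*d,-(v-K[1,2])/K[1,1]*d,-d],-1)@T[:3,:3].T+T[:3,3]
x,y,z=P[...,0],P[...,1],P[...,2]
m=(x>.42)&(x<.49)&(y<.005)&(y>-.08)&(z>.03)&(z<.12)
k=np.polyfit(y[m],z[m],1);print('hatch dz/dy',k,'angle',np.pi-np.arctan(-k[0]),m.sum())
m=(x>.40)&(x<.55)&(y<-.10)&(y>-.21)&(z>.075)&(z<.11)
print('rim',cv2.minEnclosingCircle((P[m][:,:2]*1000).astype(np.float32)),m.sum())
f=lambda a,b:(200+a/4-.4,190+b/4-.4)
print('base',w('top',*f(612,227),z=.003),'hatch edge',w('top',*f(530,245),z=.08))
p,_=env.get_image('scene');q=cv2.resize(p[150:320,220:420],None,fx=4,fy=3.5);print('scene diff',cv2.absdiff(q,cv2.imread('pics/s11.png')).max())
print(env.state()['wrist_force'],env.state()['time'])"
```

```text
hatch dz/dy [-0.23476345  0.06417898] angle 2.9110048761095095 899
rim ((474.2153015136719, -149.66558837890625), 38.41127014160156) 149
base [ 0.47150008 -0.15151937  0.003     ] hatch edge [ 0.45213541 -0.09223586  0.08      ]
scene diff 6
[0.13355174 0.53929135 0.20438779] 16.0
```

Hatch at about 2.91 rad and at rest. The beaker is upright at box-frame y ≈ -0.243, and nothing else has moved. I'm handing in.

```bash
python3 -c "
from station import env
print(env.job_done())"
```

```text
the job is handed in; nothing more can be done
None
```

I pushed the beaker clear, tripped the hatch's latch and let it spring open by itself, then handed the job in at about 16 s. No verdict is reported.

**Beaker:** With the fingers part-open I pushed it about 80 mm along the desk. Its centre is now at about y = -0.243 m in the box frame, where -0.220 m is required. It stands upright, about 20 mm clear of the open hatch's edge.

**Hatch:** In the last check the hatch stood at about 2.91 rad. Two scene pictures a second apart showed no change. The hand was well above the box with no contact force, and the other things look to be where they were.

**What disagreed:**
- **Pressing force:** The wrist read about 13 to 17 N while the hatch gave slowly, where 3 to 4 N was stated. That is still well under 40 N.
- **Number of presses:** The first two presses did not trip it. Image and depth checks put them at only about -0.02 to -0.037 rad. The third press reached about -0.064 rad and tripped it.
- **Push on the beaker:** I saw a brief upward force of about 5 N on the tool, so I raised the fingers slightly. The beaker did not tip.

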